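# Raise the enclosure sash to the set height

## Robot

A 7-joint arm with a two-finger parallel gripper is mounted at the origin on a cart in front of the work surface, level with it; the furniture and walls round the work are solid. World frame = base frame: x ahead of the robot, y to its left, z up, the work surface at z = 0. Lengths are in m, angles in rad, forces in N, time in s.
With the tool pointing down it reaches from about 0.425 to 0.925 m from the base axis. Payload 6.8 kg.
Tool frame: the origin (TCP) lies midway between the tips of the shut fingers; the grasp point (between the pads) lies 19 mm behind it; z points along the fingers, y is the direction in which the jaws open and shut (so a half turn about z gives the same grasp; the last joint's range is limited). The gripper opens to 88 mm and grips with 3 to 60 N. Pads are 20 mm wide; open, the fingers measure 115 mm over their backs; the gripper's body (75 mm by 178 mm) begins 61 mm behind the grasp point.
Start: joints at [-1.439, 0.477, 0.022, 1.555, -0.011, 1.109, -0.083], TCP at [0.16, 0.656, 0.19] pointing down, gripper open.
Joint ranges: [-2.96, 2.96], [-0.34, 2.1], [-1.41, 1.46], [0.24, 2.44], [-1.37, 4.51], [0.17, 1.92], [-2.96, 2.96]. Speed limits (rad/s): [2.39, 2.39, 3.14, 3.14, 3.14, 3.14, 3.14].

## Interface

Orientations are given as a unit quaternion [x, y, z, w].
In Python, from station import bot gives the robot as it stands. The module is installed in compiled form; this text tells all that it offers.
- The arm moves only by the tool carry_out, never from a script. Its arguments are lists of equal length, an entry for each row: "linear": the shift along the tool's x, y, z in m, a list of three; "rotation": the turn, a rotation vector about the tool's x, y, z in degrees, a list of three; "fingers": the opening in per cent of the stroke, from 0 (shut) to 100 (fully open). A call has 1 to 20 rows; each row is the pose to reach, as a shift and turn from the pose commanded when the call began, along the tool's axes at that moment; what a row does not reach only later rows make up. A row lasts 1/8 s, in which the tool goes at most 62.5 mm and 10.7 degrees, less where a joint would pass 70% of its speed; a pose out of reach is approached as far as the arm can. A call with a gripper value outside its range is refused whole. The fingers move at their own pace and stop on an object; the grip force is fixed at half the most. Time passes only in rows, so rows that repeat a pose let the fingers close. It gives the time, the measured TCP pose, the force and the opening at its end, in the units of the state.
- bot.get_obs(): the state, without advancing time (a new reading comes with each control period).
- bot.snapshot(name): name is "scene" or "top"; returns the picture (384x512x3 uint8, blue, green, red); there is no depth.
- bot.camera_info(name): a dict with "K" (3x3 intrinsics, pixels), "cam_to_world" (4x4, takes a point from camera to world coordinates). Camera axes: x right, y up, looking along -z (the intrinsics and any distortion apply to the point x, -y, -z); pixel columns grow to the right and rows downward; lengths in m; the calibration is good to about 2 mm. A picture is of the moment at which its call begins. camera_info takes no time and is no camera call.
- bot.hand_in(): hands the job in, once; it reports no verdict.
The state is a dict: "clock": time; "joint_positions": joint angles; "joint_vel": joint speeds; "joint_torque": joint torques, N m; "eef_pos": TCP position; "tcp_rot": TCP orientation; "force": force on the tool from outside, world axes, zero at the start; "moment": the same for the moment, N m; "finger_gap": finger opening in m.
Only numpy, scipy, OpenCV 4.12 (cv2) and the standard library are available. Lean on these libraries where they do the work, as an engineer would, in place of code of your own. Each camera call takes 0.05 s, during which the arm holds its last target.

## Task

The bench-top ventilated enclosure has to be opened to its working height: with the fingertips under the projecting lip of its counterweighted front sash, gently push the sash up until the underside of the lip is level with the tip of the black pointer on the enclosure's left-hand post, then take the hand away and leave the sash standing there. Only push - do not grip the lip or take it between the fingers - and leave the pointer and the glassware, bottles, carton and tape roll standing round about where they are.

Things in the scene. Friction and masses are not known exactly. Their poses are not given: they have to be found in the camera images.
- hood: The enclosure, fixed on the worktop: 170 mm deep (x), 300 wide (y), 470 high; grey base 100 mm high, aluminium posts, white upper front panel, clear sides, grey roof. Origin: on the worktop, 110 mm behind its front, midway across; x points from its front into it, y to its left, z up. The front posts' faces are at x = -110 mm, the base's front at x = -100 mm. Place and yaw differ each time.
- sash (a joint): Height of the sash in m above its lowest position, 0 to 0.15, upward positive. It moves only vertically. It is counterweighted (weights inside the posts): it stays where it is left, and needs about 2 to 5 N to move either way. At 0 the underside of the lip is 130 mm above the worktop.
- lip: The lip along the foot of the sash: a level aluminium ledge 220 mm long (y), 10 mm thick, front edge rounded; it stands 56 mm out from the base's front and 46 mm from the posts, and the space below it down to the worktop is open. Origin: middle of its rear edge, at the height of its underside; axes as the enclosure's.
- lip_top: A ribbed black rubber pad on top of the lip, 200 x 34 mm, 5 mm thick, its front 21 mm behind the lip's front edge; same origin and axes as the lip. Touching it at the same time as the lip counts as gripping.
- lip_edge (a point): Middle of the lip's front edge, at the height of the lip's underside. Axes as the enclosure's.
- lip_end (a point): Left-hand (+y) end of the lip near its front edge, 10 mm behind it, at the height of the lip's underside: the part that comes level with the pointer.
- marker_tip (a point): Tip of the black arrow-shaped pointer (26 mm high, point toward the lip, that is to -y) on a clamp at the left-hand front post, 6 mm beside the left end of the lip's path. The clamp has been set 200 to 260 mm above the worktop and holds by friction. Axes as the enclosure's.
- tape: Roll of masking tape, 66 mm across, 18 mm high, lying on the worktop in front of the enclosure. Origin at its underside.
- bottle_red_cap: White plastic bottle with a red cap, 49 mm across, 100 mm high, to the left of the enclosure's front. Origin at its underside.
- flask: Conical flask with a pink filling, 69 mm across, 108 mm high, to the right of the enclosure. Origin at its underside.
- vial: Small glass vial with a black cap, 25 mm across, 58 mm high, right of and in front of the enclosure. Origin at its underside.
- beaker: Small glass beaker, 53 mm across, 61 mm high, left of and in front of the enclosure. Origin at its underside.
- strip_carton: Yellow carton, 52 x 82 x 24 mm, lying flat on the left. Origin at its underside.

How it is judged:
By the outcome, as a careful person would: the job done as asked, in the order asked, and still so for the second after the job is handed in, with the robot touching nothing.
It also fails if it takes over 35 s, if anything falls off the work surface, if the arm or the gripper's body presses on something with over 40 N, if the wrist force passes 120 N, or if a joint passes its speed limit or range.

## Working session

There is one attempt and no reset: what is moved stays moved. The work goes in short steps, Python scripts to look and compute and a tool call to move; the robot and the scene stay as the last step left them, time stands still between calls to the robot, and variables do not carry over. Pictures are saved under pics/ and viewed, and the job is handed in when it is done.

Besides the shell and the picture viewer there is one more tool, called after "Request:" as name(argument=value, ...) on one line, values as JSON. carry_out: Moves the arm, as the interface text tells. Its arguments: {"type":"object","properties":{"linear":{"type":"array"},"rotation":{"type":"array"},"fingers":{"type":"array"}},"required":["linear","rotation","fingers"]}

```bash
mkdir -p pics; python3 - <<'E'
from station import bot
import cv2,numpy as np
np.set_printoptions(precision=4,suppress=True)
for n in("scene","top"):
    im=bot.snapshot(n); cv2.imwrite(f"pics/{n}0.png",im)
    cv2.imwrite(f"pics/{n}0v.png",cv2.resize(im,(800,600),interpolation=cv2.INTER_CUBIC))
    c=bot.camera_info(n); print(n,c)
o=bot.get_obs(); print(o)
E
```

```text
scene {'K': array([[483.7516,   0.    , 262.1252],
       [  0.    , 483.7516, 190.9986],
       [  0.    ,   0.    ,   1.    ]]), 'cam_to_world': array([[ 0.6072,  0.4816, -0.6319, -0.3592],
       [-0.7945,  0.3679, -0.4831, -0.7652],
       [-0.0002,  0.7954,  0.6061,  1.0195],
       [ 0.    ,  0.    ,  0.    ,  1.    ]])}
top {'K': array([[371.2905,   0.    , 259.5698],
       [  0.    , 371.2905, 194.9641],
       [  0.    ,   0.    ,   1.    ]]), 'cam_to_world': array([[ 0.0016,  0.9871, -0.1602,  0.3635],
       [-0.9996, -0.0027, -0.0265, -0.086 ],
       [-0.0266,  0.1602,  0.9867,  1.476 ],
       [ 0.    ,  0.    ,  0.    ,  1.    ]])}
{'clock': 0.1, 'joint_positions': array([-1.4391,  0.4777,  0.0223,  1.5563, -0.0115,  1.1093, -0.0831]), 'joint_vel': array([ 0.0004, -0.0032, -0.0001, -0.0022, -0.001 , -0.0007,  0.0007]), 'joint_torque': array([  0.0038, -58.4095,   1.54  , -27.3315,  -0.0542,   0.0131,
         0.    ]), 'eef_pos': array([0.1602, 0.6551, 0.1893]), 'tcp_rot': array([ 0.1196,  0.9928, -0.0008, -0.    ]), 'force': array([-0.6379,  0.4409,  0.6173]), 'moment': array([-0.0129, -0.0316, -0.0234]), 'finger_gap': 0.08758443319779291}
```

View pics/scene0v.png

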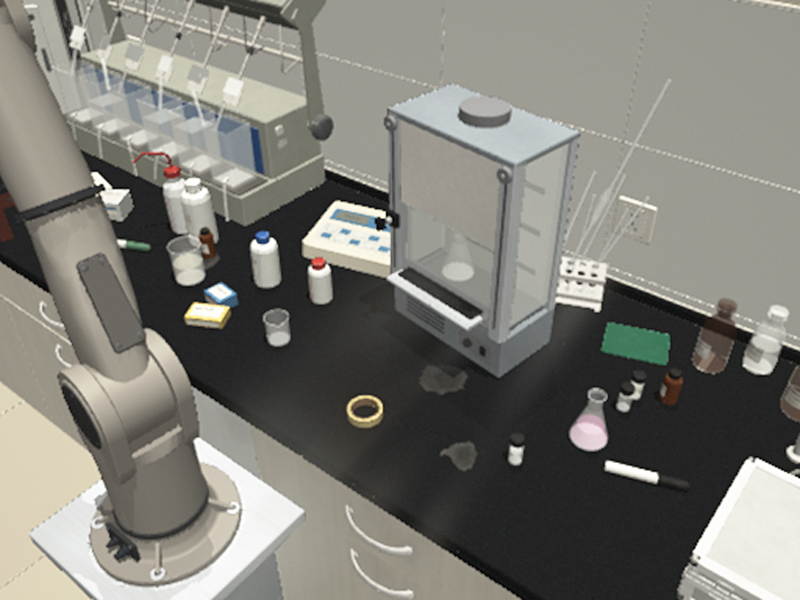

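View pics/top0v.png

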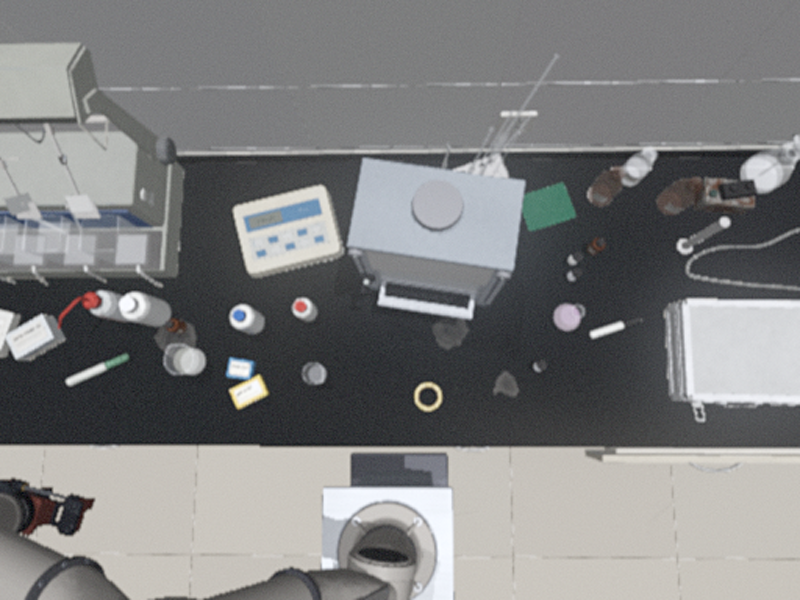

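```bash
python3 - <<'E'
import cv2
im=cv2.imread("pics/scene0.png"); cv2.imwrite("pics/sc_z.png",cv2.resize(im[125:245,230:330],None,fx=5,fy=5,interpolation=cv2.INTER_CUBIC))
im=cv2.imread("pics/top0.png"); cv2.imwrite("pics/tp_z.png",cv2.resize(im[150:220,215:345],None,fx=6,fy=6,interpolation=cv2.INTER_CUBIC))
E
```

```text
(no output)
```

View pics/sc_z.png

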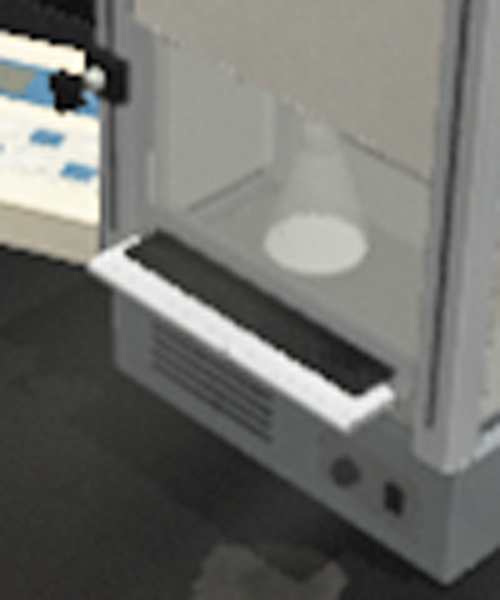

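View pics/tp_z.png

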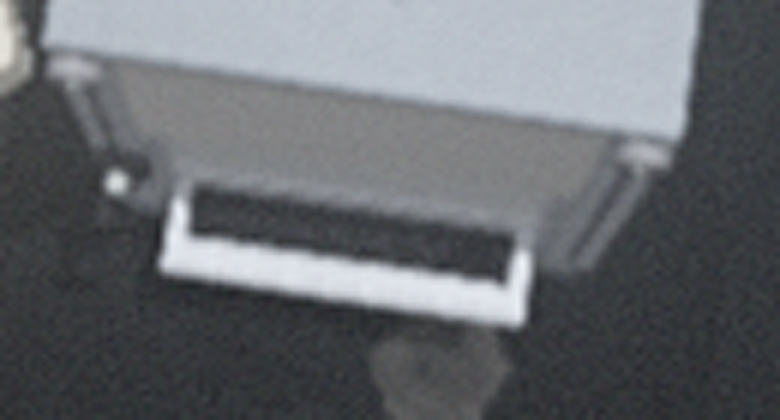

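```bash
python3 - <<'E'
import cv2,numpy as np
im=cv2.imread("pics/scene0.png"); a=cv2.resize(im[130:155,232:264],None,fx=20,fy=20,interpolation=cv2.INTER_NEAREST)
im=cv2.imread("pics/top0.png"); b=cv2.resize(im[165:200,220:260],None,fx=16,fy=16,interpolation=cv2.INTER_NEAREST)
b=np.clip(b.astype(float)*2,0,255).astype(np.uint8)
a=np.clip(a.astype(float)*1.6,0,255).astype(np.uint8)
cv2.imwrite("pics/sc_z2.png",a);cv2.imwrite("pics/tp_z2.png",b)
E
```

```text
(no output)
```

View pics/sc_z2.png

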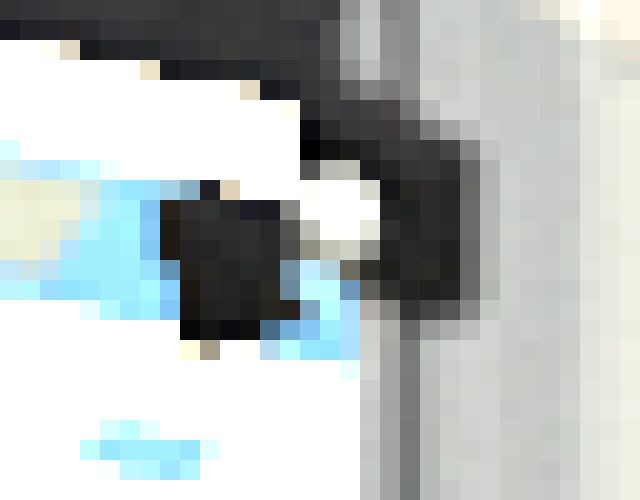

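View pics/tp_z2.png

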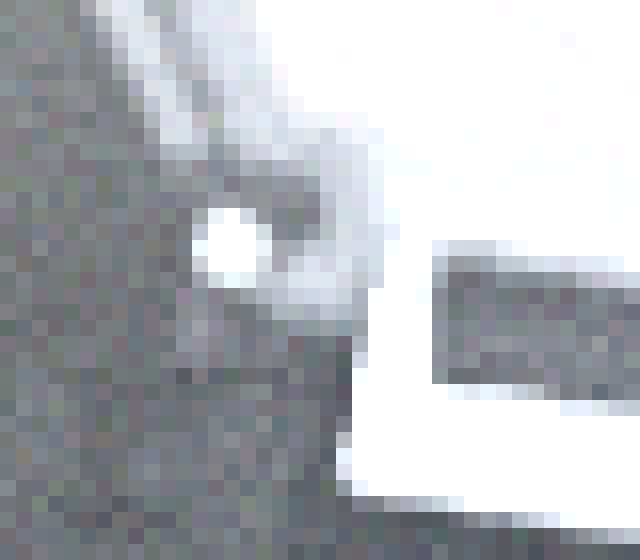

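```bash
cat >h.py <<'E'
import numpy as np,cv2
from station import bot
np.set_printoptions(precision=4,suppress=True)
def avg(n,k): return np.mean([bot.snapshot(n).astype(float) for _ in range(k)],0)
def ray(n,u,v):
    c=bot.camera_info(n);K=c["K"];T=c["cam_to_world"]
    d=np.array([(u-K[0,2])/K[0,0],-(v-K[1,2])/K[1,1],-1]);d=T[:3,:3]@d
    return T[:3,3],d/np.linalg.norm(d)
def onz(n,u,v,z):
    o,d=ray(n,u,v);return o+d*(z-o[2])/d[2]
def onplane(n,u,v,p,nv):
    o,d=ray(n,u,v);return o+d*np.dot(np.array(p)-o,nv)/np.dot(d,nv)
def tri(a,b):
    o1,d1=ray("scene",*a);o2,d2=ray("top",*b)
    s=np.linalg.lstsq(np.c_[d1,-d2],o2-o1,rcond=None)[0]
    p=o1+s[0]*d1;q=o2+s[1]*d2
    return (p+q)/2,np.linalg.norm(p-q)
def proj(n,p):
    c=bot.camera_info(n);K=c["K"];T=c["cam_to_world"]
    q=T[:3,:3].T@(np.array(p)-T[:3,3]);return np.array([K[0,2]+K[0,0]*q[0]/-q[2],K[1,2]-K[1,1]*q[1]/-q[2]])
E
python3 - <<'E'
from h import *
s=avg("scene",6);t=avg("top",10)
np.save("s.npy",s);np.save("t.npy",t)
def z(im,r0,r1,c0,c1,f,g):
    return np.clip(cv2.resize(im[r0:r1,c0:c1],None,fx=f,fy=f,interpolation=cv2.INTER_NEAREST)*g,0,255).astype(np.uint8)
cv2.imwrite("pics/t3.png",z(t,170,200,225,265,18,3.0))
cv2.imwrite("pics/s3.png",z(s,130,155,232,264,20,1.6))
for n,im in(("scene",s),("top",t)):
    g=im.min(2); m=(g>185).astype(np.uint8)
    k,l,st,ce=cv2.connectedComponentsWithStats(m)
    for i in range(1,k):
        if st[i,4]>60: print(n,st[i],ce[i])
E
```

```text
scene [ 45  16  10  15 100] [49.25 23.22]
scene [ 61  29  11  29 101] [66.8317 39.3663]
scene [ 96  34  19  45 271] [104.4723  54.0923]
scene [142  49  14  20 205] [148.3122  57.9512]
scene [117  50  16  21 105] [124.7905  56.8571]
scene [ 251   54  119   50 2126] [310.7545  79.675 ]
scene [45 69 20  9 87] [54.3908 72.8851]
scene [118  72  17  13 101] [125.2475  79.0891]
scene [62 76 20  9 93] [71.1183 79.8387]
scene [ 79  83  21  10 109] [89.0642 87.4312]
scene [98 91 21  9 95] [108.6632  94.7474]
scene [117  99  22  11 131] [127.7252 103.8244]
scene [138 108  23  11 147] [149.3129 113.0204]
scene [ 59 110  23  21 184] [ 69.7772 121.9891]
scene [105 114  28  17 282] [119.4787 122.1418]
scene [396 125  25  10  64] [407.7188 129.2812]
scene [ 194  129   56   41 1144] [224.0157 150.3802]
scene [161 152  16  11 110] [168.6182 157.7818]
scene [114 162  16  20 222] [120.5135 172.2027]
scene [358 164  97  38 391] [386.3913 176.2327]
scene [198 169  13   9  67] [204.403  173.7015]
scene [284 169  19  10 140] [293.4214 173.5286]
scene [248 172  60  38 362] [276.7514 192.7044]
scene [356 179 
[... 1101 characters left out ...]
[ 11 130  15  10  63] [ 19.4762 135.746 ]
top [ 75 151  18  17 280] [ 83.7    159.2964]
top [242 183  61  21 357] [272.0392 195.5238]
top [ 59 186  12  15  80] [ 66.2875 193.475 ]
top [ 76 187  19  18 221] [ 84.5792 195.2353]
top [ 437  191   75   70 4862] [474.7014 224.0582]
top [148 195  15  15 115] [155.1565 202.513 ]
top [  0 199  34  30 583] [ 14.952  213.5437]
top [378 206  21  10  88] [388.0341 210.6364]
top [116 223  12  16 142] [121.1761 230.6197]
top [147 231  13  10 114] [152.9386 235.5702]
top [ 43 233  24  13  99] [ 54.697  239.0202]
top [149 243  20  16 185] [158.4054 250.3189]
top [    0   286   512    98 38072] [280.8832 331.6252]
top [237 363  16   8  88] [244.8068 366.1591]
```

View pics/t3.png

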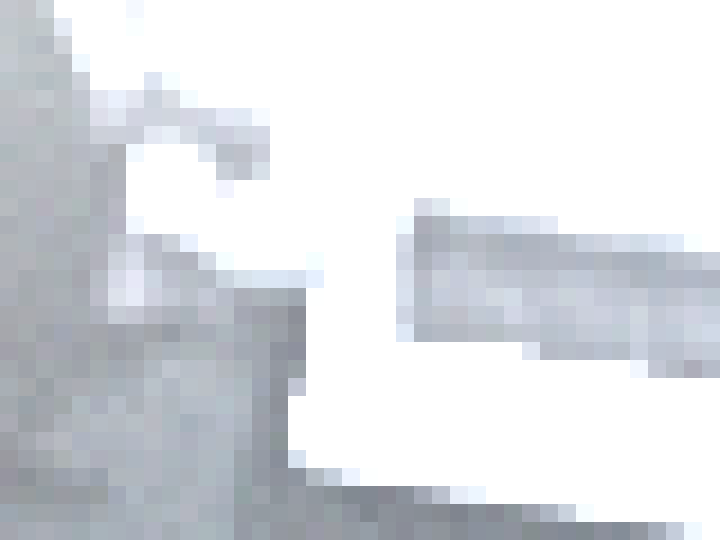

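View pics/s3.png

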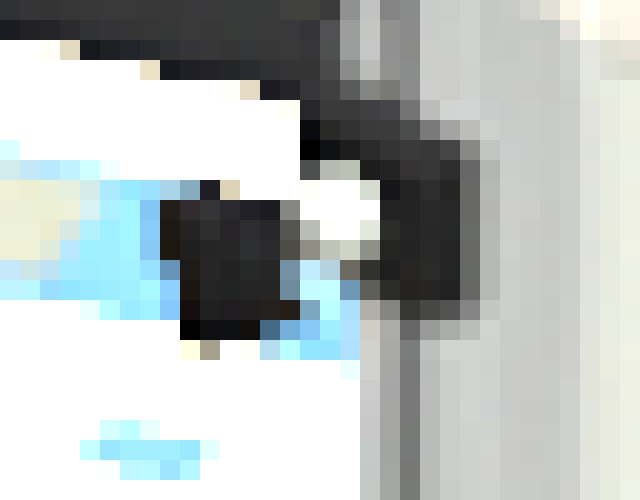

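```bash
python3 - <<'E'
from h import *
s=np.load("s.npy");t=np.load("t.npy")
for n,im,box in(("scene",s,(248,172,60,38)),("top",t,(242,183,61,21))):
    g=im.min(2); x,y,w,h=box
    m=np.zeros(g.shape,np.uint8); m[y:y+h,x:x+w]=(g[y:y+h,x:x+w]>(150 if n=="scene" else 130))
    c=max(cv2.findContours(m,cv2.RETR_EXTERNAL,cv2.CHAIN_APPROX_NONE)[0],key=cv2.contourArea)
    hull=cv2.convexHull(c)
    print(n,cv2.approxPolyDP(hull,2,True)[:,0].tolist())
    # subpixel front edge: last crossing going down each column
    P=[]
    for u in range(x+6,x+w-(12 if n=="scene" else 6)):
        col=g[y:y+h+6,u]; pk=np.argmax(col*(m[y:y+h+6,u])) if m[y:y+h,u].any() else None
        b=np.where(m[y:y+h+6,u])[0]
        if len(b)==0: continue
        b=b[-1]; th=(col[max(0,b-1)]+col[b+3])/2
        for r in range(b-1,b+3):
            if col[r]>=th>col[r+1]: P.append((u,y+r+(col[r]-th)/(col[r]-col[r+1])));break
    P=np.float32(P); L=cv2.fitLine(P,cv2.DIST_HUBER,0,.01,.01).ravel(); a=L[1]/L[0]
    print(" edge v=%.4f*u+%.2f"%(a,L[3]-a*L[2]), len(P),"at left/right",a*x+L[3]-a*L[2],a*(x+w-1)+L[3]-a*L[2])
    r=y+h//2
print("s left end rows"); 
print(s.min(2)[172:182,244:260].astype(int)); print(s.min(2)[200:214,294:312].astype(int))
print(t.min(2)[188:198,238:250].astype(int)); print(t.min(2)[196:208,296:308].astype(int))
E
```

```text
scene [[248, 176], [257, 172], [307, 202], [307, 205], [296, 209]]
 edge v=0.6375*u+20.49 42 at left/right 178.59784 216.21231
top [[302, 185], [301, 203], [242, 194], [244, 183]]
 edge v=0.1539*u+157.79 49 at left/right 195.02618 204.25867
s left end rows
[[150 151 151 151 155 135  96 126 125 124 121 142 185 178 102  76]
 [150 149 151 151 154 133  93 123 119 134 178 195 183 164  64  49]
 [150 150 150 150 153 130  86 133 175 212 215 163  88  44  51  55]
 [152 151 150 149 149 138 171 228 229 242 206  35  42  51  53  54]
 [145 150 155 151 176 214 231 246 235 236 227 151  49  43  51  53]
 [101 110 117 146 213 239 234 233 233 234 236 228 187 153  46  49]
 [ 44  43  42 119 197 221 229 232 227 225 233 235 238 229 154  66]
 [ 49  49  47  76 126 170 208 226 227 226 232 233 233 235 227 191]
 [ 50  51  49  45  56  96 146 189 221 230 231 228 225 232 233 236]
 [ 50  48  46  43  41  45  75 120 165 204 225 227 226 230 231 230]]
[[151  31  34  41  44  47  46  42  48  47  43  44  39  44  85 123 127 126]
 [230 171 115  37  40  45  45  43  48  48  41  68 100  98 114 127 128 131]
 [237 235 213 154  44 
[... 1302 characters left out ...]
47  59  66  79  84  90 102 116 132]
 [ 49  52  47  50  48  46  43  43  45  46  54  62]]
[[113  95  72 129 205 224 209 137  58  55  59  63]
 [191 169 139 162 216 224 192 115  52  52  58  56]
 [221 211 198 203 222 222 176  96  51  54  56  56]
 [225 223 221 221 227 223 163  78  51  52  57  56]
 [222 222 223 223 226 224 157  66  50  56  57  57]
 [216 216 217 218 222 223 156  64  51  55  54  56]
 [202 203 207 210 216 216 147  61  53  55  54  56]
 [165 168 170 179 188 185 121  57  53  57  55  54]
 [107 101  99 110 124 118  76  53  55  54  56  54]
 [ 86  75  57  57  63  62  53  52  54  55  54  55]
 [ 88  82  62  51  51  51  54  54  55  56  55  55]
 [ 89  87  68  55  52  54  54  53  54  50  54  53]]
```

```bash
python3 - <<'E'
from h import *
SL,SR=(247,178),(299.2,211.2); TL,TR=(241.3,194.9),(302.2,204.3)
print(tri(SL,TL),tri(SR,TR))
for z in(.13,.135,.14): 
    A=onz("top",*TL,z);B=onz("top",*TR,z);print(z,A,B,np.linalg.norm(A-B)); 
    a=onz("scene",*SL,z);b=onz("scene",*SR,z);print("   sc",a,b,np.linalg.norm(a-b))
A=onz("top",*TL,.135);B=onz("top",*TR,.135)
yv=(A-B);yv[2]=0;yv/=np.linalg.norm(yv);xv=np.array([yv[1],-yv[0],0]);M=(A+B)/2;M[2]=0
yaw=np.degrees(np.arctan2(xv[1],xv[0]))
print("front mid",M,"xv",xv,"yv",yv,"yaw",yaw)
O=M+xv*(.110+.046)
print("O",O)
for P in((246.3,145.0),(246.8,145.2),(245.8,144.8)):
    for dy in(.113,.116,.119):
        p=onplane("scene",*P,O+yv*dy,yv); print(P,dy,p,"hood x",(p-O)@xv)
for n,z in(("front post base",0),):pass
for h in [(-.11,.15,0.47),(-.11,-.15,.47),(-.1,-.15,0),(-.1,.15,0),(-.156,.11,.13),(-.156,-.11,.13)]:
    w=O+xv*h[0]+yv*h[1];w[2]=h[2]; print(h,w,proj("scene",w)*1.5625,proj("top",w)*1.5625)
for nm,u,v,n in(("tape",428,396,"top"),("beaker",314,373,"top"),("bottle",303,308,"top")):
    print(nm,onz(n,u/1.5625,v/1.5625,.05))
E
```

```text
(array([0.5821, 0.0155, 0.1392]), np.float64(0.0031633217725454466)) (array([ 0.5462, -0.205 ,  0.1399]), np.float64(0.0012296824540312524))
0.13 [0.5825 0.0174 0.13  ] [ 0.5472 -0.2054  0.13  ] 0.22564516818718983
   sc [0.593  0.0225 0.13  ] [ 0.5569 -0.1992  0.13  ] 0.22465017002560836
0.135 [0.5817 0.017  0.135 ] [ 0.5465 -0.205   0.135 ] 0.22480697899013805
   sc [0.5877 0.0181 0.135 ] [ 0.5517 -0.2024  0.135 ] 0.22338742668497813
0.14 [0.5809 0.0167 0.14  ] [ 0.5458 -0.2046  0.14  ] 0.2239687897930862
   sc [0.5823 0.0137 0.14  ] [ 0.5466 -0.2055  0.14  ] 0.22212468334434787
front mid [ 0.5641 -0.094   0.    ] xv [ 0.9877 -0.1566  0.    ] yv [0.1566 0.9877 0.    ] yaw -9.010978100895
O [ 0.7182 -0.1184  0.    ]
(246.3, 145.0) 0.113 [0.5865 0.0169 0.257 ] hood x -0.15120434611234002
(246.3, 145.0) 0.116 [0.5896 0.0194 0.2545] hood x -0.14855949336217986
(246.3, 145.0) 0.119 [0.5927 0.022  0.252 ] hood x -0.14591464061201972
(246.8, 145.2) 0.113 [0.5885 0.0166 0.2555] hood x -0.14924073903780138
(246.8, 145.2) 0.116 [0.5915 0.0191 0.253 ] hood x -0.14658948716681397
(246.8, 145.2
[... 162 characters left out ...]
197 0.2561] hood x -0.1505240052490902
(245.8, 144.8) 0.119 [0.5907 0.0223 0.2536] hood x -0.14788553377273547
(-0.11, 0.15, 0.47) [0.633 0.047 0.47 ] [385.6836 108.6493] [346.5748 246.3137]
(-0.11, -0.15, 0.47) [ 0.586  -0.2493  0.47  ] [514.7559 165.1948] [513.4528 271.2675]
(-0.1, -0.15, 0) [ 0.5959 -0.2509  0.    ] [497.7412 381.6008] [485.2348 307.223 ]
(-0.1, 0.15, 0) [0.6429 0.0454 0.    ] [393.2705 312.2825] [370.2502 289.6182]
(-0.156, 0.11, 0.13) [0.5813 0.0147 0.13  ] [385.3399 282.2452] [378.196 305.027]
(-0.156, -0.11, 0.13) [ 0.5469 -0.2026  0.13  ] [466.0131 333.5039] [470.9796 319.3509]
tape [ 0.3703 -0.1025  0.05  ]
beaker [0.4257 0.1769 0.05  ]
bottle [0.5872 0.2089 0.05  ]
```

```bash
python3 - <<'E'
from h import *
from scipy.spatial.transform import Rotation as R
o=bot.get_obs();p=o["eef_pos"];q=R.from_quat(o["tcp_rot"]).as_matrix();print(p,q)
for th,r,z in [(76.3,.674,.25),(72,.65,.3),(66,.62,.34),(60,.59,.34),(54,.57,.34),(48,.55,.34),(42,.53,.34),(35,.51,.34),(28,.5,.34),(21,.48,.34),(14,.47,.34),(7,.46,.34),(0,.45,.34),(-6,.45,.34)]:
    t=np.radians(th);w=np.array([r*np.cos(t),r*np.sin(t),z]);print((q.T@(w-p)).round(3).tolist(),round(76.3-th,1))
E
```

```text
[0.1603 0.6557 0.1902] [[-0.9714  0.2375 -0.    ]
 [ 0.2375  0.9714  0.0001]
 [ 0.0001  0.0001 -1.    ]]
[0.0, -0.001, -0.06] 0.0
[-0.048, -0.027, -0.11] 4.3
[-0.11, -0.065, -0.15] 10.3
[-0.165, -0.109, -0.15] 16.3
[-0.216, -0.147, -0.15] 22.3
[-0.26, -0.191, -0.15] 28.3
[-0.298, -0.237, -0.15] 34.3
[-0.336, -0.292, -0.15] 41.3
[-0.373, -0.342, -0.15] 48.3
[-0.394, -0.401, -0.15] 55.3
[-0.416, -0.456, -0.15] 62.3
[-0.43, -0.512, -0.15] 69.3
[-0.437, -0.568, -0.15] 76.3
[-0.446, -0.614, -0.15] 82.3
```

Request:
carry_out(linear=[[0, 0, -0.06], [-0.05, -0.03, -0.11], [-0.11, -0.065, -0.15], [-0.165, -0.11, -0.15], [-0.215, -0.147, -0.15], [-0.26, -0.19, -0.15], [-0.3, -0.237, -0.15], [-0.336, -0.292, -0.15], [-0.373, -0.342, -0.15], [-0.394, -0.4, -0.15], [-0.416, -0.456, -0.15], [-0.43, -0.512, -0.15], [-0.437, -0.568, -0.15], [-0.446, -0.614, -0.15], [-0.446, -0.614, -0.15]], rotation=[[0, 0, 0], [0, 0, 4], [0, 0, 10], [0, 0, 16], [0, 0, 22], [0, 0, 28], [0, 0, 34], [0, 0, 41], [0, 0, 48], [0, 0, 55], [0, 0, 62], [0, 0, 69], [0, 0, 76], [0, 0, 82], [0, 0, 82]], fingers=[0, 0, 0, 0, 0, 0, 0, 0, 0, 0, 0, 0, 0, 0, 0])

```text
clock: 2.78
eef_pos: [0.4471, -0.0514, 0.3406]
tcp_rot: [0.745, 0.667, 0.001, 0.0]
force: [-0.6, 0.5, -0.4]
finger_gap: 0.0004
```

```bash
python3 - <<'E'
from h import *
o=bot.get_obs()
for k in("clock","joint_positions","eef_pos","tcp_rot","force","finger_gap"):print(k,o[k])
im=bot.snapshot("scene");cv2.imwrite("pics/s4.png",cv2.resize(im,(800,600),interpolation=cv2.INTER_CUBIC))
E
```

```text
clock 2.775
joint_positions [-0.7184 -0.0785  0.6649  1.8829  0.049   1.3196 -0.1763]
eef_pos [ 0.4471 -0.0514  0.3406]
tcp_rot [0.7446 0.6675 0.0008 0.    ]
force [-0.5799  0.4739 -0.4131]
finger_gap 0.0004487204651867842
```

View pics/s4.png

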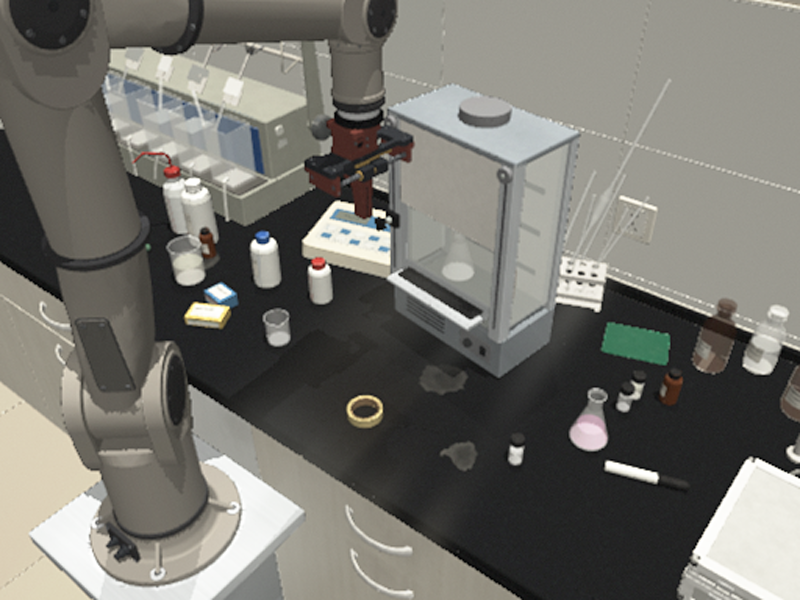

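```bash
cat >data.py <<'E'
D=[([-1.4391,0.4777,0.0223,1.5563,-0.0115,1.1093,-0.0831],[0.1603,0.6557,0.1902],[0.1196,0.9928,-0.0008,0]),
([-0.7184,-0.0785,0.6649,1.8829,0.0490,1.3196,-0.1763],[0.4471,-0.0514,0.3406],[0.7446,0.6675,0.0008,0])]
E
python3 - <<'E'
from h import *; from data import D
from scipy.spatial.transform import Rotation as R
from scipy.optimize import least_squares
import itertools
def fk(q,sg,a,c):
    r=R.from_euler('z',a)
    for i,(ax) in enumerate('zyzyzyz'):
        r=r*R.from_euler(ax,sg[i]*q[i])
    return r*R.from_euler('z',c)
res=[]
for sg in itertools.product((1,-1),repeat=7):
    if sg[1]!=1: continue
    best=9
    for a0 in np.arange(-3,3.2,1.5):
        for c0 in (-1.5,0,1.5,3):
            f=lambda x:np.concatenate([(fk(q,sg,x[0],x[1]).inv()*R.from_quat(t)).as_rotvec() for q,_,t in D])
            s=least_squares(f,[a0,c0]); 
            if s.cost<best: best=s.cost;bx=s.x
    res.append((best,sg,bx))
res.sort(key=lambda r:r[0])
for r in res[:10]:print(r)
E
```

```text
(np.float64(7.766982430614516e-09), (-1, 1, -1, 1, -1, 1, -1), array([0.0373, 1.6081]))
(np.float64(0.004929311250775052), (-1, 1, -1, 1, 1, 1, -1), array([-0.9832,  0.5806]))
(np.float64(0.008674800208942042), (-1, 1, -1, 1, -1, 1, 1), array([ 0.0366, -4.4164]))
(np.float64(0.010380660418478219), (-1, 1, -1, 1, 1, 1, 1), array([-0.9506,  0.8726]))
(np.float64(0.3922131484719028), (-1, 1, 1, 1, 1, 1, -1), array([-0.0183,  2.2286]))
(np.float64(0.4186212149337813), (-1, 1, 1, 1, -1, 1, -1), array([1.2508, 3.5046]))
(np.float64(0.46065751924644455), (-1, 1, -1, -1, 1, -1, -1), array([0.0151, 1.57  ]))
(np.float64(0.46520233641207215), (-1, 1, -1, -1, -1, -1, -1), array([-0.0252,  1.5456]))
(np.float64(0.4663359256219017), (-1, 1, -1, -1, 1, -1, 1), array([-0.089,  1.729]))
(np.float64(0.473525815812472), (-1, 1, -1, -1, -1, -1, 1), array([-0.1218,  1.7121]))
```

```bash
cat >kin.py <<'E'
import numpy as np
from scipy.spatial.transform import Rotation as R
SG=(-1,1,-1,1,-1,1,-1);A=.0373;C=1.6081
def fk(q,L):
    # L: h,L1,L2,Lt, ox1(shoulder x), ye(lateral upper), xe(elbow), xw
    r=R.from_euler('z',A+SG[0]*q[0]);p=np.array([0,0,L[0]])
    p=p+r.apply([L[4],0,0])
    r=r*R.from_euler('y',q[1])*R.from_euler('z',SG[2]*q[2]);p=p+r.apply([L[6],L[5],L[1]])
    r=r*R.from_euler('y',q[3])*R.from_euler('z',SG[4]*q[4]);p=p+r.apply([L[7],0,L[2]])
    r=r*R.from_euler('y',q[5])*R.from_euler('z',SG[6]*q[6]+C);p=p+r.apply([0,0,L[3]])
    return p,r
E
python3 - <<'E'
from kin import *; from data import D
from scipy.optimize import least_squares
for free in ([0,1,2,3],[0,1,2,3,5],[0,1,2,3,6],[0,1,2,3,4],[0,1,2,3,7]):
    def f(x):
        L=np.zeros(8);L[free]=x
        return np.concatenate([np.subtract(fk(q,L)[0],p) for q,p,_ in D])
    s=least_squares(f,[.35,.5,.5,.3]+[0]*(len(free)-4));print(free,s.x.round(4),s.fun.round(4))
E
```

```text
[0, 1, 2, 3] [-1.076506e+02 -5.100000e-02  5.875000e-01 -1.081681e+02] [-0.0756  0.012   0.0194  0.0013  0.0002 -0.0194]
[0, 1, 2, 3, 5] [18.233   0.6032  0.4704 18.3713 -0.0876] [-0.0012 -0.0005 -0.0019  0.0003 -0.0013  0.0019]
[0, 1, 2, 3, 6] [-1.202463e+02 -1.207000e-01  4.615000e-01 -1.208125e+02  1.345000e-01] [-0.0749  0.0065  0.0007  0.0035 -0.0101 -0.0007]
[0, 1, 2, 3, 4] [-7.89212e+01  1.14200e-01  5.96000e-01 -7.92859e+01 -4.09000e-02] [-0.0779  0.0093  0.0096  0.0026 -0.0056 -0.0096]
[0, 1, 2, 3, 7] [-1.041778e+02  7.320000e-02  6.580000e-01 -1.048452e+02  2.602000e-01] [-0.0773  0.0109  0.0153  0.0019 -0.0023 -0.0153]
```

Request:
carry_out(linear=[[0, 0, 0], [0, 0, 0], [0, 0, 0], [0, 0, 0], [0, 0, 0]], rotation=[[0, -10, 0], [0, -20, 0], [0, -30, 0], [0, -40, 0], [0, -40, 0]], fingers=[0, 0, 0, 0, 0])

```text
clock: 3.45
eef_pos: [0.4478, -0.0421, 0.3381]
tcp_rot: [0.693, 0.634, -0.255, 0.23]
force: [0.1, -0.4, -0.3]
finger_gap: 0.0004
```

```bash
python3 - <<'E'
from h import *
o=bot.get_obs()
q,p,t=o["joint_positions"],o["eef_pos"],o["tcp_rot"]
print(o["clock"],q,p,t)
open("data.py","a").write(f"D.append(({q.tolist()},{p.tolist()},{t.tolist()}))\n")
import data;D=data.D
import kin;from kin import *
from scipy.optimize import least_squares
for free in ([0,1,2,3,5],[0,1,2,3,5,6],[0,1,2,3,5,4],[0,1,2,3,5,7],[0,1,2,3,4,5,6,7]):
    def f(x):
        L=np.zeros(8);L[free]=x
        return np.concatenate([np.subtract(fk(q,L)[0],p) for q,p,_ in D])
    s=least_squares(f,[.35,.5,.5,.3]+[0]*(len(free)-4));print(free,s.x.round(4),s.fun.round(4))
for q,p,t in D: print((fk(q,np.zeros(8))[1].inv()*R.from_quat(t)).as_rotvec())
E
```

```text
3.45 [-0.8938  0.1418  0.4273  1.8936  0.5224  1.5351 -0.6796] [ 0.4478 -0.0421  0.3381] [ 0.693   0.6339 -0.255   0.23  ]
[0, 1, 2, 3, 5] [ 0.313   0.5126  0.4838  0.3614 -0.0787] [-0.0085 -0.0008  0.0014 -0.0025 -0.0051 -0.0014  0.0063 -0.0004 -0.    ]
[0, 1, 2, 3, 5, 6] [ 0.313   0.5126  0.4834  0.3614 -0.0787  0.0004] [-0.0085 -0.0009  0.0013 -0.0025 -0.0051 -0.0013  0.0063 -0.0004  0.    ]
[0, 1, 2, 3, 5, 4] [ 0.3154  0.5067  0.47    0.3635 -0.0838  0.0158] [-0.0036 -0.0007  0.0026 -0.0036 -0.0004 -0.0038  0.0066  0.      0.0012]
[0, 1, 2, 3, 5, 7] [ 0.3225  0.4895  0.4742  0.396  -0.0809 -0.0471] [-0.0058  0.0007  0.0021  0.0014 -0.0058 -0.0017 -0.0004 -0.0001 -0.0004]
[0, 1, 2, 3, 4, 5, 6, 7] [ 0.3228  0.4816  0.4439  0.3997  0.0161 -0.0862  0.0151 -0.0493] [-0.0009 -0.0001  0.0003  0.0004 -0.0013 -0.0027  0.0001  0.0009  0.0025]
[ 0. -0.  0.]
[-0.0001  0.     -0.0001]
[ 0.0241 -0.0003 -0.0088]
```

```bash
cat >ik.py <<'E'
from kin import *
from scipy.optimize import least_squares
L=np.array([.3228,.4816,.4439,.3997,.0161,-.0862,.0151,-.0493])
LO=np.array([-2.96,-.34,-1.41,.24,-1.37,.17,-2.96]);HI=np.array([2.96,2.1,1.46,2.44,4.51,1.92,2.96])
O=np.array([.7182,-.1184,0]);YAW=np.radians(-9.0)
def target(hx,hy,z,beta,roll,yawoff=0):
    # columns: tool z=forward tilted up by beta; roll 0: tool x=up, y=left? 
    zv=np.array([np.cos(beta)*np.cos(yawoff),np.cos(beta)*np.sin(yawoff),np.sin(beta)])
    yv=np.array([-np.sin(yawoff),np.cos(yawoff),0]); xv=np.cross(yv,zv)
    M=R.from_euler('z',YAW)*R.from_matrix(np.c_[xv,yv,zv])*R.from_euler('z',roll)
    p=O+R.from_euler('z',YAW).apply([hx,hy,0]);p[2]=z
    return p,M
def ik(p,M,q0,w=1e-3,m=.05):
    def f(q):
        a,r=fk(q,L);return np.concatenate([(a-p)*5,(r.inv()*M).as_rotvec(),w*(q-q0)])
    s=least_squares(f,np.clip(q0,LO+m+.01,HI-m-.01),bounds=(LO+m,HI-m))
    return s.x,np.abs(s.fun[:6])
E
python3 - <<'E'
from ik import *
np.set_printoptions(precision=2,suppress=True)
rng=np.random.default_rng(0)
for beta in(0,10,20,30,45,60):
  for roll in(0,90,180,-90):
    for yo in (0,30,-30,60,-60):
      ok=None
      for k in range(12):
        q0=rng.uniform(LO,HI); 
        qa,e=ik(*target(-.13,0,.12,np.radians(beta),np.radians(roll),np.radians(yo)),q0)
        if e.max()<.01:
            qb,e2=ik(*target(-.13,0,.25,np.radians(beta),np.radians(roll),np.radians(yo)),qa)
            if e2.max()<.01:
              mg=min((qa-LO).min(),(HI-qa).min(),(qb-LO).min(),(HI-qb).min())
              if ok is None or mg>ok[0]: ok=(mg,qa,qb)
      if ok: print(beta,roll,yo,round(ok[0],2),ok[1],ok[2])
E
```

```text
0 0 60 0.19 [ 1.43  1.15 -0.91  1.99 -1.06  0.88 -2.03] [ 1.5   0.9  -1.04  2.06 -1.18  0.92 -2.17]
0 0 -60 0.4 [-0.84  1.09  0.3   1.96  1.16  1.36 -1.33] [-0.89  0.82  0.37  2.04  1.2   1.42 -1.15]
0 90 -60 0.36 [-1.29  1.46  0.86  2.    0.64  0.82 -2.58] [-1.35  1.26  1.03  2.08  0.72  0.84 -2.42]
0 180 60 0.05 [ 1.17  1.03 -0.6   1.97 -1.32  1.11  1.28] [ 1.34  0.8  -0.84  2.05 -1.32  1.06  1.07]
0 180 -60 0.4 [-0.92  1.12  0.4   1.96  1.11  1.28  1.84] [-0.97  0.86  0.48  2.04  1.16  1.34  2.01]
0 -90 60 0.05 [ 1.17  1.03 -0.6   1.97 -1.32  1.11 -0.29] [ 1.34  0.8  -0.84  2.05 -1.32  1.06 -0.5 ]
0 -90 -60 0.38 [-1.11  1.25  0.63  1.98  0.93  1.06  0.37] [-1.18  1.01  0.77  2.06  1.    1.11  0.53]
10 0 30 0.05 [ 0.91  1.18 -0.4   2.25  4.2   1.54 -1.13] [ 0.45  0.9   0.03  2.39  3.97  1.87 -1.44]
10 0 60 0.18 [ 1.42  1.31 -0.89  1.91 -1.05  1.   -1.96] [ 1.49  1.07 -1.03  2.03 -1.19  0.99 -2.06]
10 0 -60 0.43 [-0.89  1.27  0.36  1.88  1.13  1.44 -1.37] [-0.94  1.    0.44  2.01  1.19  1.46 -1.24]
10 90 60 0.05 [ 1.81  1.82 -1.35  1.94 -0.08  0.74  1.98] [ 1.74  1.38 -1.36  2.06 -0
[... 5975 characters left out ...]
1.25  2.05 -1.01  1.56 -1.16  1.56 -1.3 ] [ 1.33  1.88 -1.11  1.84 -1.29  1.41 -1.21]
60 0 60 0.05 [ 1.24  2.05 -1.11  1.38 -0.9   1.6  -1.95] [ 1.33  1.88 -1.19  1.67 -1.01  1.42 -1.91]
60 90 30 0.05 [ 1.24  2.05 -1.    1.56 -1.16  1.57 -2.87] [ 1.32  1.88 -1.1   1.84 -1.3   1.41 -2.78]
60 180 30 0.06 [ 1.24  2.04 -1.    1.56 -1.17  1.57  1.85] [ 1.31  1.87 -1.1   1.84 -1.3   1.42  1.94]
60 180 60 0.05 [ 1.24  2.05 -1.11  1.38 -0.89  1.59  1.19] [ 1.34  1.88 -1.19  1.67 -1.01  1.41  1.23]
60 -90 30 0.05 [ 1.1   1.94 -0.89  1.55 -1.32  1.72  0.36] [ 1.3   1.86 -1.09  1.84 -1.32  1.44  0.38]
60 -90 60 0.05 [ 1.24  2.05 -1.11  1.38 -0.89  1.59 -0.38] [ 1.33  1.88 -1.19  1.67 -1.01  1.41 -0.34]
```

```bash
python3 - <<'E'
from ik import *
np.set_printoptions(precision=2,suppress=True)
q0=np.array([-0.8938,0.1418,0.4273,1.8936,0.5224,1.5351,-0.6796])
B=np.array([.426,.177])
for beta in(0,3,6):
 for roll in(90,-90):
  for yo in(-30,-35,-40,-45,-50):
   for hy in (-.02,-.06):
    a=lambda x,z:(np.radians(beta),np.radians(roll),np.radians(yo))
    out=[];q=q0;em=0
    for hx,z in((-.22,.3),(-.22,.105),(-.14,.105),(-.14,.18),(-.14,.25)):
        p,M=target(hx,hy,z,*a(0,0)); q,e=ik(p,M,q,1e-3,.03);em=max(em,e.max());out.append(q)
    p,M=target(-.22,hy,.1,*a(0,0));z=M.as_matrix()[:,2];d=p[:2]-B;cl=abs(d[0]*z[1]-d[1]*z[0])/np.hypot(z[0],z[1])
    out=np.array(out);mg=np.minimum(out-LO,HI-out).min(0)
    print(beta,roll,yo,hy,"err %.3f"%em,"mg",mg.min().round(2),mg.argmin()+1,"beaker %.3f"%cl,out[2])
E
```

```text
0 90 -30 -0.02 err 0.249 mg 0.03 4 beaker 0.173 [-0.01  0.98 -0.56  2.38  2.03  1.89 -2.93]
0 90 -30 -0.06 err 0.301 mg 0.03 4 beaker 0.208 [ 0.09  0.98 -0.55  2.41  2.13  1.89 -2.93]
0 90 -35 -0.02 err 0.215 mg 0.03 4 beaker 0.152 [-0.06  0.99 -0.54  2.31  1.92  1.89 -2.93]
0 90 -35 -0.06 err 0.236 mg 0.03 4 beaker 0.185 [ 0.05  0.98 -0.55  2.35  2.01  1.89 -2.93]
0 90 -40 -0.02 err 0.197 mg 0.03 4 beaker 0.130 [-0.1   1.   -0.52  2.23  1.81  1.89 -2.93]
0 90 -40 -0.06 err 0.213 mg 0.03 4 beaker 0.161 [ 0.    0.99 -0.53  2.28  1.9   1.89 -2.93]
0 90 -45 -0.02 err 0.054 mg 0.03 4 beaker 0.107 [-1.51  1.72  0.94  2.25  0.79  0.38 -2.89]
0 90 -45 -0.06 err 0.189 mg 0.03 4 beaker 0.135 [-0.05  1.01 -0.5   2.21  1.8   1.89 -2.93]
0 90 -50 -0.02 err 0.000 mg 0.03 7 beaker 0.083 [-1.39  1.55  0.86  2.17  0.86  0.6  -2.87]
0 90 -50 -0.06 err 0.041 mg 0.03 4 beaker 0.109 [-1.42  1.69  0.93  2.23  0.79  0.42 -2.87]
0 -90 -30 -0.02 err 0.249 mg 0.03 4 beaker 0.173 [-0.46  1.11 -0.1   2.36  1.88  1.76 -0.24]
0 -90 -30 -0.06 err 0.301 mg 0.03 4 beaker 0.208 [-0.44  1.14 -0.02  2.39  1.94  1.74 -
[... 3749 characters left out ...]
0.152 [-0.51  1.19 -0.07  2.25  1.75  1.8  -0.24]
6 -90 -35 -0.06 err 0.212 mg 0.03 4 beaker 0.185 [-0.47  1.22 -0.02  2.28  1.81  1.79 -0.31]
6 -90 -40 -0.02 err 0.106 mg 0.03 4 beaker 0.130 [-0.47  1.17 -0.12  2.19  1.69  1.81 -0.16]
6 -90 -40 -0.06 err 0.155 mg 0.03 4 beaker 0.161 [-0.43  1.18 -0.08  2.23  1.74  1.8  -0.22]
6 -90 -45 -0.02 err 0.044 mg 0.03 4 beaker 0.107 [-0.45  1.15 -0.15  2.13  1.62  1.82 -0.09]
6 -90 -45 -0.06 err 0.094 mg 0.03 4 beaker 0.135 [-0.39  1.16 -0.12  2.17  1.68  1.81 -0.14]
6 -90 -50 -0.02 err 0.000 mg 0.05 4 beaker 0.083 [-0.83  1.2   0.25  2.08  1.35  1.42 -0.03]
6 -90 -50 -0.06 err 0.032 mg 0.03 4 beaker 0.109 [-0.37  1.15 -0.16  2.11  1.61  1.82 -0.07]
```

```bash
python3 - <<'E'
from ik import *
np.set_printoptions(precision=2,suppress=True)
q0=np.array([-0.8938,0.1418,0.4273,1.8936,0.5224,1.5351,-0.6796])
B=np.array([.426,.177])
for beta in(0,2,4):
  for yo in(-42,-45,-48,-51,-55):
   for hy in (-.02,-.04):
    out=[];q=q0;em=[]
    for hx,z in((-.185,.105),(-.14,.105),(-.14,.18),(-.14,.24)):
        p,M=target(hx,hy,z,np.radians(beta),np.radians(-90),np.radians(yo)); q,e=ik(p,M,q,1e-3,.03);em.append(e.max());out.append(q)
    p,M=target(-.19,hy,.1,np.radians(beta),np.radians(-90),np.radians(yo));z=M.as_matrix()[:,2];d=p[:2]-B;cl=abs(d[0]*z[1]-d[1]*z[0])/np.hypot(z[0],z[1])
    out=np.array(out);mg=np.minimum(out-LO,HI-out).min(0)
    print(beta,yo,hy,"err",np.array(em),"mg",mg.min().round(2),mg.argmin()+1,"beaker %.3f"%cl,out[0],out[-1])
E
```

```text
0 -42 -0.02 err [0. 0. 0. 0.] mg 0.09 4 beaker 0.101 [-0.91  1.12  0.21  2.31  1.46  1.34 -0.22] [-0.91  0.76  0.36  2.35  1.55  1.32  0.1 ]
0 -42 -0.04 err [0. 0. 0. 0.] mg 0.06 4 beaker 0.116 [-0.88  1.14  0.22  2.33  1.5   1.34 -0.26] [-0.89  0.77  0.38  2.38  1.59  1.31  0.06]
0 -45 -0.02 err [0. 0. 0. 0.] mg 0.13 4 beaker 0.086 [-0.9   1.11  0.21  2.27  1.4   1.34 -0.16] [-0.9   0.77  0.35  2.31  1.49  1.33  0.15]
0 -45 -0.04 err [0. 0. 0. 0.] mg 0.1 4 beaker 0.100 [-0.87  1.12  0.22  2.3   1.44  1.33 -0.2 ] [-0.88  0.77  0.37  2.34  1.53  1.32  0.12]
0 -48 -0.02 err [0. 0. 0. 0.] mg 0.17 4 beaker 0.070 [-0.89  1.1   0.22  2.24  1.35  1.34 -0.1 ] [-0.89  0.77  0.35  2.27  1.44  1.35  0.2 ]
0 -48 -0.04 err [0. 0. 0. 0.] mg 0.15 4 beaker 0.084 [-0.87  1.11  0.22  2.26  1.39  1.33 -0.14] [-0.87  0.77  0.36  2.29  1.47  1.33  0.17]
0 -51 -0.02 err [0. 0. 0. 0.] mg 0.22 4 beaker 0.055 [-0.88  1.09  0.22  2.2   1.3   1.35 -0.04] [-0.88  0.78  0.34  2.22  1.38  1.37  0.24]
0 -51 -0.04 err [0. 0. 0. 0.] mg 0.19 4 beaker 0.067 [-0.86  1.1   0.23  2.22  1.33  1.33 -0.08] [-0.86  0.78  0.3
[... 2424 characters left out ...]
48 -0.04 err [0. 0. 0. 0.] mg 0.16 4 beaker 0.084 [-0.88  1.18  0.23  2.23  1.36  1.38 -0.17] [-0.88  0.86  0.37  2.28  1.46  1.37  0.11]
4 -51 -0.02 err [0. 0. 0. 0.] mg 0.23 4 beaker 0.055 [-0.89  1.16  0.22  2.16  1.28  1.39 -0.07] [-0.89  0.86  0.35  2.21  1.38  1.4   0.19]
4 -51 -0.04 err [0. 0. 0. 0.] mg 0.2 4 beaker 0.067 [-0.87  1.17  0.23  2.19  1.31  1.38 -0.11] [-0.87  0.86  0.36  2.24  1.41  1.38  0.16]
4 -55 -0.02 err [0. 0. 0. 0.] mg 0.29 4 beaker 0.034 [-0.87  1.16  0.22  2.11  1.22  1.41 -0.  ] [-0.87  0.86  0.34  2.15  1.31  1.43  0.25]
4 -55 -0.04 err [0. 0. 0. 0.] mg 0.26 4 beaker 0.045 [-0.85  1.16  0.23  2.14  1.25  1.39 -0.03] [-0.85  0.86  0.36  2.18  1.34  1.41  0.22]
```

```bash
cat >cmd.py <<'E'
from ik import *
def M0():
    o=R.from_quat([.1196,.9928,0,0]);p=np.array([.1603,.6557,.1902])
    p=p+o.apply([-.446,-.614,-.15]);o=o*R.from_euler('z',82,degrees=True)
    o=o*R.from_euler('y',-40,degrees=True)
    return p,o
E
python3 - <<'E'
from cmd import *
E
mv cmd.py cmdp.py
python3 - <<'E'
from cmdp import *
np.set_printoptions(precision=3,suppress=True)
p,o=M0();print(p,o.as_quat())
import station;ob=station.bot.get_obs();print(ob["eef_pos"],ob["tcp_rot"],ob["joint_positions"])
pt,ot=target(-.195,-.04,.33,np.radians(1),np.radians(-90),np.radians(-45))
rv=(o.inv()*ot).as_rotvec();print("tgt",pt,ot.as_matrix())
print("lin",o.inv().apply(pt-p),"rot",np.degrees(rv),np.degrees(np.linalg.norm(rv)))
pt,ot=target(-.195,-.04,.33,np.radians(1),np.radians(90),np.radians(-45));print("alt",np.degrees((o.inv()*ot).magnitude()))
E
```

```text
[ 0.448 -0.047  0.34 ] [ 0.697  0.63  -0.254  0.229]
[ 0.448 -0.042  0.338] [ 0.693  0.634 -0.255  0.23 ] [-0.894  0.142  0.427  1.894  0.522  1.535 -0.68 ]
tgt [ 0.519 -0.127  0.33 ] [[-0.809  0.01   0.588]
 [-0.588 -0.014 -0.809]
 [-0.    -1.     0.017]]
lin [-0.05   0.079  0.055] rot [  7.68  -71.428 -97.452] 121.06963361801033
alt 91.01529980727221
```

```bash
python3 - <<'E'
from cmdp import *
np.set_printoptions(precision=2,suppress=True)
p,o=M0()
q0,e=ik(p,o,np.array([-0.894,0.142,0.427,1.894,0.522,1.535,-0.68]),1e-2);print(q0,e)
pt,ot=target(-.195,-.04,.33,np.radians(1),np.radians(-90),np.radians(-45))
q1,e=ik(pt,ot,q0,1e-2);print(q1,e)
N=15;prev=o;pp=p
lin=[];rot=[]
for i in range(1,N+1):
    a,r=fk(q0+(q1-q0)*i/N,L)
    if i==N:a,r=pt,ot
    l=o.inv().apply(a-p);v=np.degrees((o.inv()*r).as_rotvec());lin.append(l.round(3).tolist());rot.append(v.round(1).tolist())
    print(a,r.as_matrix()[:,2],"step",np.degrees((prev.inv()*r).magnitude()).round(1));prev=r
print(lin);print(rot)
E
```

```text
[-0.88  0.16  0.44  1.88  0.51  1.54 -0.66] [0. 0. 0. 0. 0. 0.]
[-0.2   0.5  -0.55  2.39  1.51  1.87  0.33] [0.03 0.01 0.   0.   0.06 0.  ]
[ 0.44 -0.06  0.34] [-0.07 -0.71 -0.7 ] step 8.5
[ 0.44 -0.08  0.34] [-0.07 -0.77 -0.63] step 8.5
[ 0.44 -0.1   0.34] [-0.06 -0.83 -0.56] step 8.5
[ 0.44 -0.11  0.34] [-0.04 -0.87 -0.49] step 8.4
[ 0.44 -0.12  0.34] [-0.01 -0.91 -0.41] step 8.4
[ 0.45 -0.13  0.34] [ 0.02 -0.94 -0.34] step 8.3
[ 0.45 -0.14  0.35] [ 0.06 -0.96 -0.28] step 8.2
[ 0.46 -0.14  0.35] [ 0.11 -0.97 -0.21] step 8.1
[ 0.47 -0.15  0.35] [ 0.16 -0.97 -0.16] step 8.0
[ 0.48 -0.15  0.35] [ 0.22 -0.97 -0.11] step 7.9
[ 0.49 -0.15  0.35] [ 0.28 -0.96 -0.07] step 7.7
[ 0.5  -0.14  0.34] [ 0.34 -0.94 -0.04] step 7.5
[ 0.51 -0.14  0.34] [ 0.41 -0.91 -0.01] step 7.3
[ 0.52 -0.13  0.34] [ 0.48 -0.88  0.01] step 7.1
[ 0.52 -0.13  0.33] [ 0.59 -0.81  0.02] step 9.3
[[-0.013, -0.003, 0.014], [-0.025, -0.004, 0.025], [-0.037, -0.004, 0.034], [-0.049, -0.002, 0.041], [-0.059, 0.001, 0.047], [-0.067, 0.006, 0.051], [-0.074, 0.013, 0.053], [-0.078, 0.02, 0.055], [-0.08, 0.029, 0.056], [-0.08, 0.038, 0.056], [-0.078, 0.048, 0.056], [-0.073, 0.058, 0.056], [-0.066, 0.067, 0.055], [-0.057, 0.076, 0.054], [-0.05, 0.079, 0.055]]
[[0.2, -5.5, -6.5], [0.6, -10.9, -13.0], [1.2, -16.1, -19.7], [2.0, -21.2, -26.4], [3.0, -26.1, -33.1], [4.0, -30.9, -39.9], [5.0, -35.5, -46.6], [6.1, -40.0, -53.3], [7.1, -44.3, -59.9], [8.1, -48.6, -66.5], [8.9, -52.7, -72.9], [9.6, -56.8, -79.2], [10.1, -60.9, -85.2], [10.3, -64.9, -91.1], [7.7, -71.4, -97.5]]
```

```bash
python3 - <<'E'
from cmdp import *
np.set_printoptions(precision=2,suppress=True)
p,o=M0()
q0,e=ik(p,o,np.array([-0.894,0.142,0.427,1.894,0.522,1.535,-0.68]),1e-2)
pt,ot=target(-.20,-.04,.22,np.radians(1),np.radians(-90),np.radians(-55))
q1,e=ik(pt,ot,q0,1e-3);print(q1,e)
N=15;prev=o
lin=[];rot=[]
for i in range(1,N+1):
    a,r=fk(q0+(q1-q0)*i/N,L)
    if i==N:a,r=pt,ot
    l=o.inv().apply(a-p);v=np.degrees((o.inv()*r).as_rotvec());lin.append(l.round(3).tolist());rot.append(v.round(0).tolist())
    print(a,r.as_matrix()[:,2],"step",np.degrees((prev.inv()*r).magnitude()).round(1));prev=r
print(lin);print(rot)
for z,yo,hx in((.17,-45,-.19),(.11,-45,-.19)):
    pt,ot=target(hx,-.04,z,np.radians(1),np.radians(-90),np.radians(yo))
    q1,e=ik(pt,ot,q1,1e-3);print(q1,e)
E
```

```text
[-0.88  0.82  0.26  2.29  1.27  1.42  0.13] [0. 0. 0. 0. 0. 0.]
[ 0.45 -0.06  0.33] [-0.06 -0.7  -0.71] step 7.3
[ 0.45 -0.07  0.32] [-0.05 -0.76 -0.65] step 7.4
[ 0.46 -0.08  0.31] [-0.04 -0.81 -0.58] step 7.5
[ 0.46 -0.09  0.31] [-0.02 -0.85 -0.52] step 7.5
[ 0.47 -0.09  0.3 ] [ 0.01 -0.89 -0.45] step 7.6
[ 0.47 -0.1   0.29] [ 0.04 -0.92 -0.39] step 7.7
[ 0.48 -0.11  0.29] [ 0.07 -0.94 -0.33] step 7.7
[ 0.48 -0.11  0.28] [ 0.11 -0.96 -0.27] step 7.8
[ 0.49 -0.12  0.27] [ 0.15 -0.97 -0.21] step 7.8
[ 0.49 -0.12  0.27] [ 0.19 -0.97 -0.16] step 7.9
[ 0.5  -0.12  0.26] [ 0.24 -0.96 -0.11] step 7.9
[ 0.5  -0.12  0.25] [ 0.29 -0.96 -0.07] step 8.0
[ 0.51 -0.13  0.24] [ 0.34 -0.94 -0.03] step 8.0
[ 0.51 -0.13  0.23] [ 0.39 -0.92 -0.  ] step 8.1
[ 0.51 -0.13  0.22] [ 0.44 -0.9   0.02] step 8.1
[[-0.002, 0.004, 0.014], [-0.003, 0.008, 0.027], [-0.005, 0.013, 0.039], [-0.007, 0.017, 0.05], [-0.009, 0.023, 0.06], [-0.01, 0.028, 0.069], [-0.01, 0.033, 0.077], [-0.01, 0.039, 0.085], [-0.008, 0.045, 0.093], [-0.006, 0.051, 0.1], [-0.003, 0.056, 0.107], [0.002, 0.062, 0.114], [0.007, 0.066, 0.122], [0.014, 0.071, 0.13], [0.021, 0.074, 0.139]]
[[-0.0, -5.0, -5.0], [-1.0, -10.0, -11.0], [-1.0, -14.0, -17.0], [-0.0, -19.0, -23.0], [0.0, -24.0, -29.0], [1.0, -28.0, -35.0], [2.0, -33.0, -41.0], [3.0, -37.0, -48.0], [4.0, -41.0, -54.0], [6.0, -45.0, -61.0], [7.0, -49.0, -67.0], [9.0, -53.0, -74.0], [11.0, -57.0, -81.0], [14.0, -61.0, -88.0], [16.0, -64.0, -95.0]]
[-0.88  0.96  0.23  2.37  1.45  1.38 -0.12] [0. 0. 0. 0. 0. 0.]
[-0.86  1.12  0.19  2.3   1.43  1.37 -0.21] [0. 0. 0. 0. 0. 0.]
```

Request:
carry_out(linear=[[-0.002, 0.004, 0.014], [-0.003, 0.008, 0.027], [-0.005, 0.013, 0.039], [-0.007, 0.017, 0.05], [-0.009, 0.023, 0.06], [-0.01, 0.028, 0.069], [-0.01, 0.033, 0.077], [-0.01, 0.039, 0.085], [-0.008, 0.045, 0.093], [-0.006, 0.051, 0.1], [-0.003, 0.056, 0.107], [0.002, 0.062, 0.114], [0.007, 0.066, 0.122], [0.014, 0.071, 0.13], [0.021, 0.074, 0.139], [0.021, 0.074, 0.139], [0.021, 0.074, 0.139]], rotation=[[0, -5, -5], [-1, -10, -11], [-1, -14, -17], [0, -19, -23], [0, -24, -29], [1, -28, -35], [2, -33, -41], [3, -37, -48], [4, -41, -54], [6, -45, -61], [7, -49, -67], [9, -53, -74], [11, -57, -81], [14, -61, -88], [16, -64, -95], [16, -64, -95], [16, -64, -95]], fingers=[0, 0, 0, 0, 0, 0, 0, 0, 0, 0, 0, 0, 0, 0, 0, 0, 0])

```text
clock: 5.58
eef_pos: [0.5143, -0.127, 0.2207]
tcp_rot: [0.157, -0.684, 0.694, -0.16]
force: [0.1, -0.3, -0.1]
finger_gap: 0.0005
```

```bash
python3 - <<'E'
from h import *
from cmdp import *
o=bot.get_obs()
print(o["clock"],o["joint_positions"],o["force"],o["eef_pos"]);r=R.from_quat(o["tcp_rot"]);print(r.as_matrix())
p,c=M0();p2=p+c.apply([.021,.074,.139]);c2=c*R.from_rotvec(np.radians([16,-64,-95]));print("cmd",p2);print("lag deg",np.degrees((c2.inv()*r).magnitude()))
im=bot.snapshot("scene");cv2.imwrite("pics/s5.png",cv2.resize(im,(800,600),interpolation=cv2.INTER_CUBIC))
im=bot.snapshot("top");cv2.imwrite("pics/t5.png",cv2.resize(im,(800,600),interpolation=cv2.INTER_CUBIC))
E
```

```text
5.575 [-0.9003  0.7773  0.2645  2.3357  1.3031  1.42    0.0915] [ 0.0732 -0.3103 -0.1325] [ 0.5143 -0.127   0.2207]
[[-0.8994  0.0077  0.4371]
 [-0.4371 -0.0134 -0.8993]
 [-0.001  -0.9999  0.0154]]
cmd [ 0.514  -0.1269  0.2202]
lag deg 0.28442785907727003
```

View pics/s5.png

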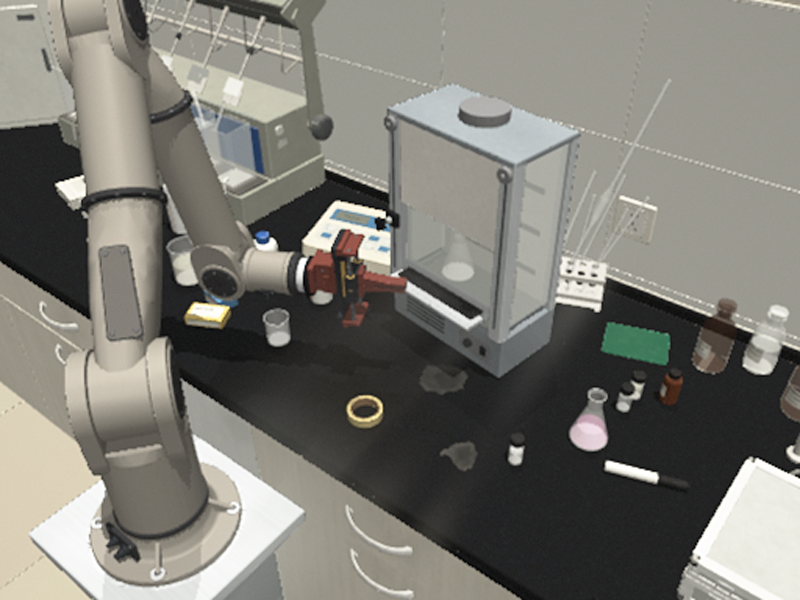

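View pics/t5.png

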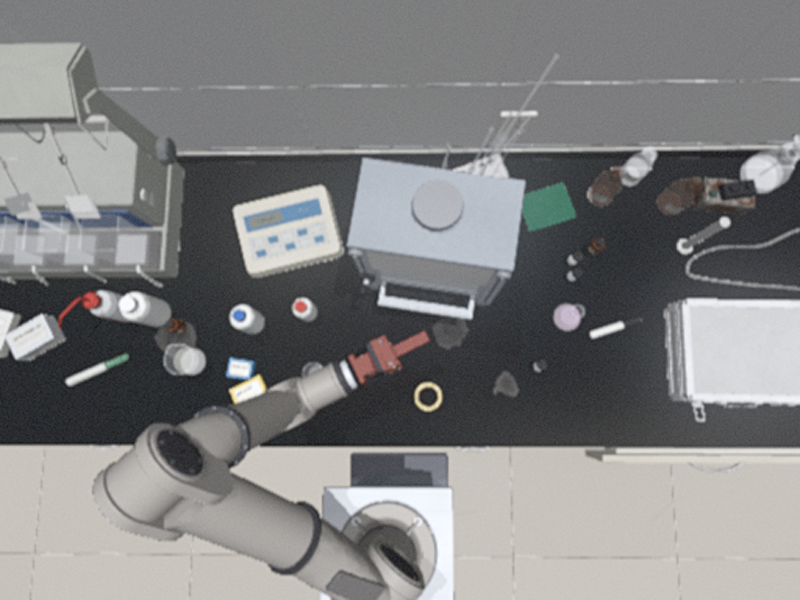

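```bash
python3 - <<'E'
from ik import *
from h import onz
np.set_printoptions(precision=3,suppress=True)
def pts(q):
    r=R.from_euler('z',A-q[0]);p=np.array([0,0,L[0]])+r.apply([L[4],0,0])
    r=r*R.from_euler('y',q[1])*R.from_euler('z',-q[2]);p=p+r.apply([L[6],L[5],L[1]]);e=p
    r=r*R.from_euler('y',q[3])*R.from_euler('z',-q[4]);p2=p+r.apply([0,0,L[2]]);w=p+r.apply([L[7],0,L[2]])
    return e,p2,w
objs={"carton":(248,392,.024),"blue":(239,368,.02),"beaker":(314,373,.06),"bottle":(303,308,.1),"tape":(428,396,.018)}
P={k:onz("top",u/1.5625,v/1.5625,z) for k,(u,v,z) in objs.items()}
for k in P:print(k,P[k])
q=np.array([-0.9003,0.7773,0.2645,2.3357,1.3031,1.42,0.0915])
for hx,hy,z,yo in((-.2,-.04,.22,-55),(-.19,-.04,.17,-45),(-.19,-.04,.11,-45),(-.142,-.04,.11,-45),(-.142,-.04,.24,-45)):
    p,M=target(hx,hy,z,np.radians(1),np.radians(-90),np.radians(yo));q,e=ik(p,M,q,1e-2)
    el,f,w=pts(q);print(hx,z,q,e.max().round(3),"elbow",el,"wr",f,w)
    for k in P:
        out=[]
        for a,b in((el,f),(w,p)):
            d=b-a;t=np.clip(np.dot(P[k][:2]-a[:2],d[:2])/np.dot(d[:2],d[:2]),0,1);c=a+d*t;out.append((round(float(np.hypot(*(c-P[k])[:2])),3),round(float(c[2]),3)))
        print("   ",k,out)
E
```

```text
carton [0.38  0.346 0.024]
blue [0.439 0.373 0.02 ]
beaker [0.425 0.175 0.06 ]
bottle [0.579 0.199 0.1  ]
tape [ 0.37  -0.103  0.018]
-0.2 0.22 [-0.883  0.82   0.258  2.294  1.272  1.422  0.134] 0.0 elbow [0.289 0.236 0.657] wr [0.36  0.189 0.221] [0.339 0.233 0.213]
    carton [(0.141, 0.587), (0.12, 0.213)]
    blue [(0.197, 0.409), (0.172, 0.213)]
    beaker [(0.067, 0.221), (0.052, 0.215)]
    bottle [(0.22, 0.221), (0.201, 0.215)]
    tape [(0.292, 0.221), (0.119, 0.219)]
-0.19 0.17 [-0.876  0.961  0.226  2.373  1.446  1.381 -0.115] 0.0 elbow [0.319 0.27  0.602] wr [0.319 0.157 0.173] [0.289 0.195 0.163]
    carton [(0.097, 0.602), (0.176, 0.163)]
    blue [(0.159, 0.602), (0.232, 0.163)]
    beaker [(0.106, 0.241), (0.098, 0.165)]
    bottle [(0.261, 0.33), (0.237, 0.166)]
    tape [(0.265, 0.173), (0.11, 0.168)]
-0.19 0.11 [-0.857  1.12   0.192  2.303  1.436  1.375 -0.206] 0.0 elbow [0.349 0.295 0.534] wr [0.32  0.158 0.113] [0.289 0.195 0.103]
    carton [(0.059, 0.534), (0.176, 0.103)]
    blue [(0.119, 0.534), (0.232, 0.103)]
    beaker [(0.1, 0.231), (0.098, 0.105)]
    bottle [(0.245, 0.398), (0.237, 0.106)]
    tape [(0.265, 0.113), (0.11, 0.108)]
-0.142 0.11 [-0.807  1.116  0.249  2.22   1.503  1.35  -0.124] 0.0 elbow [0.361 0.275 0.54 ] wr [0.366 0.15  0.114] [0.337 0.188 0.103]
    carton [(0.073, 0.54), (0.164, 0.103)]
    blue [(0.125, 0.54), (0.211, 0.103)]
    beaker [(0.06, 0.192), (0.064, 0.104)]
    bottle [(0.215, 0.251), (0.203, 0.105)]
    tape [(0.253, 0.114), (0.143, 0.107)]
-0.142 0.24 [-0.857  0.778  0.334  2.336  1.534  1.358  0.1  ] 0.0 elbow [0.283 0.214 0.676] wr [0.364 0.148 0.244] [0.337 0.188 0.233]
    carton [(0.163, 0.676), (0.164, 0.233)]
    blue [(0.221, 0.584), (0.211, 0.233)]
    beaker [(0.066, 0.244), (0.064, 0.234)]
    bottle [(0.221, 0.244), (0.203, 0.235)]
    tape [(0.251, 0.244), (0.143, 0.237)]
```

```bash
python3 - <<'E'
from ik import *
np.set_printoptions(precision=3,suppress=True)
B=np.array([.425,.175])
for yo in(-40,-42,-45):
  for hy in(-.055,-.07):
    q=np.array([-0.9003,0.7773,0.2645,2.3357,1.3031,1.42,0.0915]);es=[]
    for hx,z in((-.18,.17),(-.18,.11),(-.142,.11),(-.142,.17),(-.142,.245),(-.18,.245)):
        p,M=target(hx,hy,z,np.radians(1),np.radians(-90),np.radians(yo));q,e=ik(p,M,q,1e-3,.02);es.append((e.max().round(3),q[3].round(2)))
        if hx==-.142: d=p[:2]-B;zz=M.as_matrix()[:,2];cl=abs(d[0]*zz[1]-d[1]*zz[0])
    print(yo,hy,cl.round(3),[tuple(map(float,x)) for x in es])
E
```

```text
-40 -0.055 0.105 [(0.001, 2.42), (0.0, 2.34), (0.0, 2.28), (0.0, 2.35), (0.0, 2.42), (0.059, 2.42)]
-40 -0.07 0.116 [(0.014, 2.42), (0.0, 2.36), (0.0, 2.29), (0.0, 2.37), (0.004, 2.42), (0.074, 2.42)]
-42 -0.055 0.093 [(0.0, 2.41), (0.0, 2.34), (0.0, 2.27), (0.0, 2.34), (0.0, 2.4), (0.035, 2.42)]
-42 -0.07 0.104 [(0.0, 2.42), (0.0, 2.34), (0.0, 2.28), (0.0, 2.35), (0.0, 2.41), (0.051, 2.42)]
-45 -0.055 0.075 [(0.0, 2.37), (0.0, 2.3), (0.0, 2.24), (0.0, 2.3), (0.0, 2.36), (0.0, 2.42)]
-45 -0.07 0.085 [(0.0, 2.39), (0.0, 2.32), (0.0, 2.25), (0.0, 2.32), (0.0, 2.37), (0.015, 2.42)]
```

```bash
cat >>cmdp.py <<'E'
def M2():
    p,c=M0();return p+c.apply([.021,.074,.139]),c*R.from_rotvec(np.radians([16,-64,-95]))
def rows(base,tg):
    p,o=base
    for a,r in tg: print(o.inv().apply(a-p).round(3).tolist(),np.degrees((o.inv()*r).as_rotvec()).round(1).tolist())
T=lambda hx,hy,z,b,yo:target(hx,hy,z,np.radians(b),np.radians(-90),np.radians(yo))
E
python3 - <<'E'
from cmdp import *
rows(M2(),[T(-.195,-.045,.20,1,-50),T(-.187,-.06,.18,1,-43),T(-.185,-.06,.15,1,-43),T(-.185,-.06,.11,1,-43)])
E
```

```text
[-0.002, 0.02, 0.007] [0.1, -5.0, 0.3]
[0.0, 0.041, 0.023] [0.1, -12.0, 0.4]
[-0.002, 0.071, 0.024] [0.1, -12.0, 0.4]
[-0.002, 0.111, 0.023] [0.1, -12.0, 0.4]
```

Request:
carry_out(linear=[[-0.002, 0.02, 0.007], [0, 0.041, 0.023], [0, 0.041, 0.023], [-0.002, 0.06, 0.024], [-0.002, 0.08, 0.024], [-0.002, 0.095, 0.024], [-0.002, 0.111, 0.023], [-0.002, 0.111, 0.023], [-0.002, 0.111, 0.023]], rotation=[[0, -5, 0.3], [0, -10, 0.4], [0, -12, 0.4], [0, -12, 0.4], [0, -12, 0.4], [0, -12, 0.4], [0, -12, 0.4], [0, -12, 0.4], [0, -12, 0.4]], fingers=[0, 0, 0, 0, 0, 0, 0, 0, 0])

```text
clock: 6.8
eef_pos: [0.5266, -0.1486, 0.1104]
tcp_rot: [0.228, -0.663, 0.674, -0.233]
force: [-0.4, -0.0, 0.4]
finger_gap: 0.0004
```

```bash
python3 - <<'E'
from h import *
from cmdp import *
o=bot.get_obs()
print(o["clock"],o["joint_positions"],o["force"],o["eef_pos"]);r=R.from_quat(o["tcp_rot"]);print(r.as_matrix())
print("want",T(-.185,-.06,.11,1,-43)[0])
im=bot.snapshot("scene");cv2.imwrite("pics/s6.png",cv2.resize(im[90:290,130:380],None,fx=3,fy=3,interpolation=cv2.INTER_CUBIC))
im=bot.snapshot("top");cv2.imwrite("pics/t6.png",cv2.resize(im[160:280,180:330],None,fx=5,fy=5,interpolation=cv2.INTER_CUBIC))
E
```

```text
6.8 [-0.424   1.0527 -0.2077  2.388   1.6468  1.7974 -0.2713] [-0.357  -0.0259  0.3597] [ 0.5266 -0.1486  0.1104]
[[-0.7878  0.0115  0.6158]
 [-0.6159 -0.0126 -0.7877]
 [-0.0013 -0.9999  0.017 ]]
want [ 0.5261 -0.1487  0.11  ]
```

View pics/s6.png

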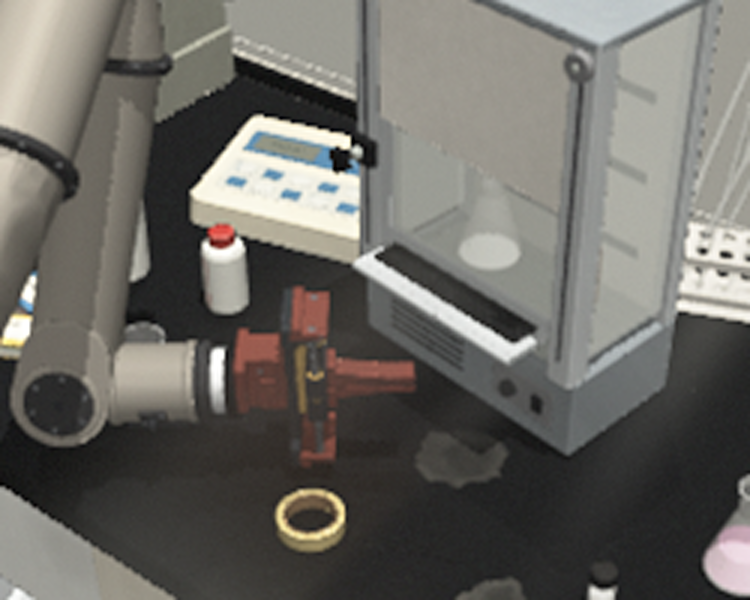

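View pics/t6.png

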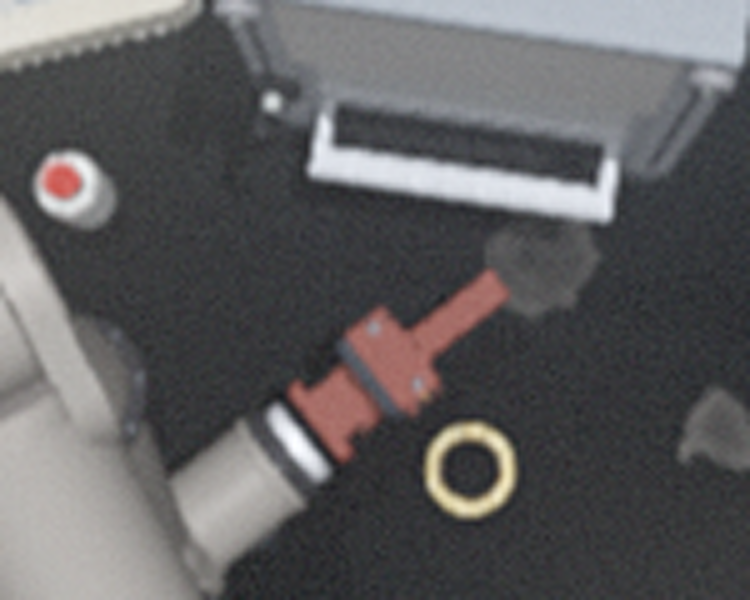

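```bash
python3 - <<'E'
from h import *
p=np.array([.5266,-.1486,.1104]);z=np.array([.6158,-.7877,.017])
f=lambda n,p:((proj(n,p)-([180,160] if n=="top" else [130,90]))*(5 if n=="top" else 3)).round(0)
print("tip top",f("top",p),"scene",f("scene",p)); print("60mm back",f("top",p-z*.06),f("scene",p-z*.06))
# tip measured in images: top (497,285) crop ; scene (413,376)
for n,u,v in(("top",180+499/5,160+285/5),("scene",130+414/3,90+375/3)): print(n,onz(n,u,v,.11))
O=np.array([.7182,-.1184,0]);c,s=np.cos(np.radians(-9)),np.sin(np.radians(-9))
for h in((-.156,-.06,.135),(-.156,.11,.135),(-.156,-.11,.135)):
    w=O+[c*h[0]-s*h[1],s*h[0]+c*h[1],h[2]];print(h,w,f("top",w),f("scene",w))
o=bot.get_obs()
import ik
from ik import *
q=o["joint_positions"]
r=R.from_euler('z',A-q[0]);pp=np.array([0,0,L[0]])+r.apply([L[4],0,0])
r=r*R.from_euler('y',q[1])*R.from_euler('z',-q[2]);e=pp+r.apply([L[6],L[5],L[1]])
r=r*R.from_euler('y',q[3])*R.from_euler('z',-q[4]);print("elbow",e,"f",e+r.apply([0,0,L[2]]),"w",e+r.apply([L[7],0,L[2]]))
print(fk(q,L)[0])
E
```

```text
tip top [532. 253.] scene [446. 375.]
60mm back [468. 303.] [384. 376.]
top [ 0.5028 -0.124   0.11  ]
scene [ 0.5079 -0.1239  0.11  ]
(-0.156, -0.06, 0.135) [ 0.5547 -0.1533  0.135 ] [540. 210.] [467. 342.]
(-0.156, 0.11, 0.135) [0.5813 0.0146 0.135 ] [310. 175.] [350. 268.]
(-0.156, -0.11, 0.135) [ 0.5469 -0.2026  0.135 ] [608. 221.] [505. 366.]
elbow [0.4396 0.1278 0.5331] f [0.2917 0.1242 0.1146] w [0.2628 0.163  0.1245]
[ 0.5206 -0.1424  0.1312]
```

```bash
python3 - <<'E'
from h import *
im=avg("scene",3)[200:235,240:300];cv2.imwrite("pics/s7.png",np.clip(cv2.resize(im*3,None,fx=12,fy=12,interpolation=cv2.INTER_NEAREST),0,255).astype(np.uint8))
E
```

```text
(no output)
```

View pics/s7.png

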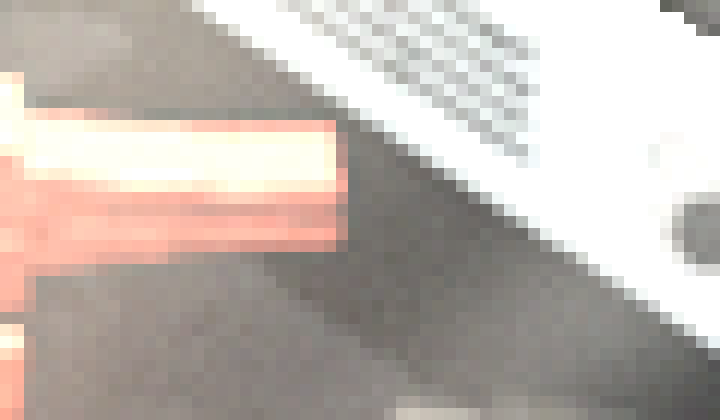

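```bash
python3 - <<'E'
from h import *
print(proj("scene",[.4471,-.0514,.3406])*1.5625, proj("scene",[.4471,-.0514,.371])*1.5625)
z=np.array([.4371,-.8993,.0154]);p=np.array([.5143,-.127,.2207])
for d in(0,.03,.06,.08): print(d,proj("scene",p-z*d)*1.5625,proj("top",p-z*d)*1.5625)
im=cv2.imread("pics/s4.png");cv2.imwrite("pics/s4z.png",np.clip(cv2.resize(im[130:270,300:440],None,fx=4,fy=4).astype(float)*1.8,0,255).astype(np.uint8))
im=cv2.imread("pics/s5.png");cv2.imwrite("pics/s5z.png",np.clip(cv2.resize(im[230:330,320:460],None,fx=5,fy=5).astype(float)*1.5,0,255).astype(np.uint8))
E
```

```text
[363.3221 232.2026] [362.6362 216.5722]
0 [422.7474 287.1349] [439.892  328.6203]
0.03 [406.232  285.3607] [427.5036 334.6609]
0.06 [389.8392 283.5996] [415.0969 340.7104]
0.08 [378.978  282.4329] [406.8156 344.7484]
```

View pics/s4z.png

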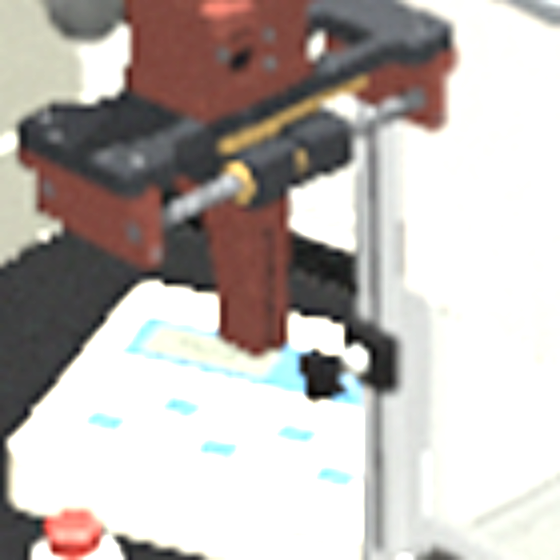

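View pics/s5z.png

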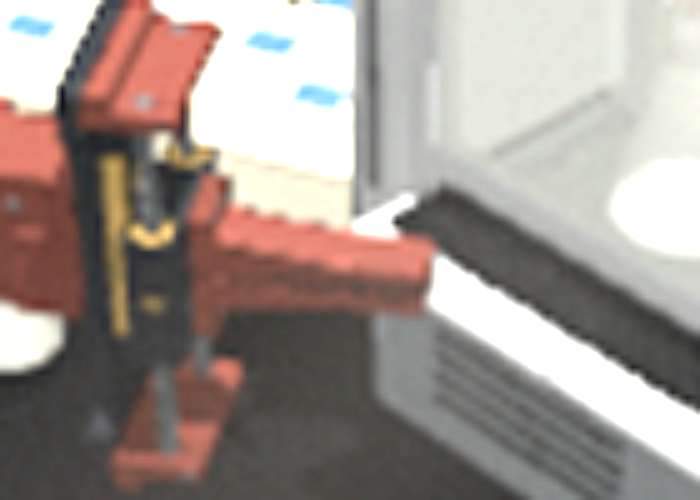

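```bash
cat >>cmdp.py <<'E'
TL=.031
def Tt(hx,hy,z,b,yo): # visual tip target
    y=np.radians(yo);return T(hx+TL*np.cos(y),hy+TL*np.sin(y),z,b,yo)
def M3():
    p,c=M2();return p+c.apply([-.002,.111,.023]),c*R.from_rotvec(np.radians([0,-12,.4]))
E
python3 - <<'E'
from cmdp import *
np.set_printoptions(precision=3,suppress=True)
q=np.array([-0.424,1.0527,-0.2077,2.388,1.6468,1.7974,-0.2713])
b=M3();print(b[0])
for yo in(-43,-40,-37):
  for a in((-.18,-.06,.11),(-.142,-.06,.11),(-.142,-.06,.18),(-.142,-.06,.245),(-.18,-.06,.235)):
    p,M=Tt(*a,1,yo);q,e=ik(p,M,q,1e-3,.02);print(yo,a,p,q,e.max().round(3))
rows(b,[Tt(-.18,-.06,.11,1,-40),Tt(-.142,-.06,.11,1,-40),Tt(-.142,-.06,.13,1,-40)])
E
```

```text
[ 0.526 -0.149  0.11 ]
-43 (-0.18, -0.06, 0.11) [ 0.55  -0.174  0.11 ] [-0.369  1.087 -0.137  2.3    1.728  1.749 -0.18 ] 0.0
-43 (-0.142, -0.06, 0.11) [ 0.588 -0.18   0.11 ] [-0.346  1.068 -0.098  2.229  1.786  1.706 -0.093] 0.0
-43 (-0.142, -0.06, 0.18) [ 0.588 -0.18   0.18 ] [-0.35   0.881 -0.1    2.308  1.779  1.673  0.009] 0.0
-43 (-0.142, -0.06, 0.245) [ 0.588 -0.18   0.245] [-0.354  0.697 -0.1    2.358  1.772  1.634  0.138] 0.0
-43 (-0.18, -0.06, 0.235) [ 0.55  -0.174  0.235] [-0.087  0.764 -0.471  2.42   1.771  1.9    0.113] 0.002
-40 (-0.18, -0.06, 0.11) [ 0.551 -0.173  0.11 ] [-0.222  1.112 -0.269  2.324  1.837  1.9   -0.16 ] 0.0
-40 (-0.142, -0.06, 0.11) [ 0.589 -0.179  0.11 ] [-0.205  1.083 -0.229  2.254  1.901  1.841 -0.068] 0.0
-40 (-0.142, -0.06, 0.18) [ 0.589 -0.179  0.18 ] [-0.2    0.891 -0.25   2.337  1.881  1.795  0.03 ] 0.0
-40 (-0.142, -0.06, 0.245) [ 0.589 -0.179  0.245] [-0.195  0.699 -0.269  2.39   1.863  1.734  0.153] 0.0
-40 (-0.18, -0.06, 0.235) [ 0.551 -0.173  0.235] [-0.101  0.776 -0.447  2.42   1.796  1.9    0.102] 0.034
-37 (-0.18, -0.06, 0.11) [ 0.553 -0.172  0.11 ] [-0.238  1.124 -0.237  2.354  1.884  1.9   -0.197] 0.0
-37 (-0.142, -0.06, 0.11) [ 0.59  -0.178  0.11 ] [-0.221  1.091 -0.196  2.285  1.949  1.836 -0.105] 0.0
-37 (-0.142, -0.06, 0.18) [ 0.59  -0.178  0.18 ] [-0.22   0.894 -0.213  2.37   1.933  1.783 -0.008] 0.0
-37 (-0.142, -0.06, 0.245) [ 0.59  -0.178  0.245] [-0.043  0.717 -0.424  2.42   1.957  1.826  0.184] 0.0
-37 (-0.18, -0.06, 0.235) [ 0.553 -0.172  0.235] [-0.118  0.789 -0.419  2.42   1.821  1.9    0.086] 0.064
[-0.005, 0.0, 0.035] [0.1, -3.0, 0.0]
[-0.031, 0.001, 0.062] [0.1, -3.0, 0.0]
[-0.031, -0.019, 0.063] [0.1, -3.0, 0.0]
```

Request:
carry_out(linear=[[-0.002, 0, 0.015], [-0.005, 0, 0.035], [-0.014, 0, 0.045], [-0.024, 0, 0.054], [-0.031, 0.001, 0.062], [-0.031, 0.001, 0.062], [-0.031, 0.001, 0.062]], rotation=[[0, -1, 0], [0, -3, 0], [0, -3, 0], [0, -3, 0], [0, -3, 0], [0, -3, 0], [0, -3, 0]], fingers=[0, 0, 0, 0, 0, 0, 0])

```text
clock: 7.92
eef_pos: [0.5888, -0.178, 0.1094]
tcp_rot: [0.246, -0.657, 0.667, -0.25]
force: [-0.3, 0.4, -0.7]
finger_gap: 0.0006
```

```bash
python3 - <<'E'
from h import *
from cmdp import *
o=bot.get_obs()
print(o["clock"],o["joint_positions"],o["force"],o["eef_pos"]);r=R.from_quat(o["tcp_rot"]);print(r.as_matrix())
im=bot.snapshot("scene");cv2.imwrite("pics/s8.png",cv2.resize(im[90:290,130:380],None,fx=3,fy=3,interpolation=cv2.INTER_CUBIC))
im=bot.snapshot("top");cv2.imwrite("pics/t8.png",cv2.resize(im[160:280,180:330],None,fx=5,fy=5,interpolation=cv2.INTER_CUBIC))
E
```

```text
7.925 [-0.3511  1.031  -0.105   2.336   1.8548  1.738  -0.1867] [-0.3468  0.4434 -0.6905] [ 0.5888 -0.178   0.1094]
[[-0.7541  0.0098  0.6567]
 [-0.6568 -0.0122 -0.754 ]
 [ 0.0006 -0.9999  0.0157]]
```

View pics/s8.png

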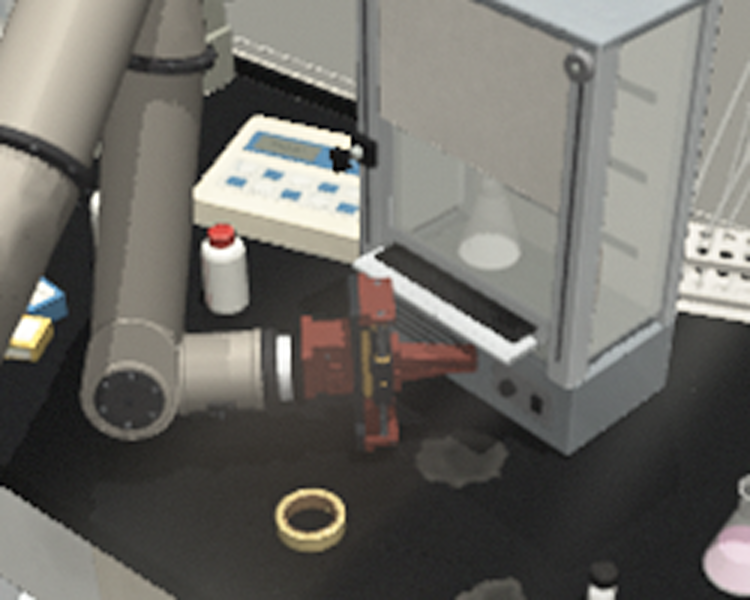

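View pics/t8.png

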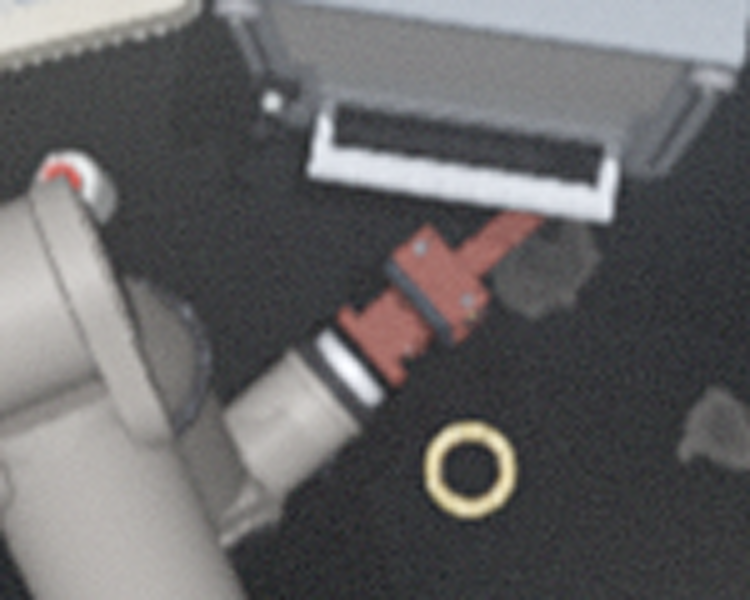

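Request:
carry_out(linear=[[-0.0026, 0, 0.003], [-0.0026, -0.004, 0.003], [-0.0026, -0.008, 0.003], [-0.0026, -0.012, 0.003], [-0.0026, -0.016, 0.003], [-0.0026, -0.02, 0.003], [-0.0026, -0.02, 0.003]], rotation=[[0, 0, 0], [0, 0, 0], [0, 0, 0], [0, 0, 0], [0, 0, 0], [0, 0, 0], [0, 0, 0]], fingers=[0, 0, 0, 0, 0, 0, 0])

```text
clock: 8.9
eef_pos: [0.5927, -0.1787, 0.1299]
tcp_rot: [0.246, -0.657, 0.668, -0.25]
force: [0.1, -0.4, -1.7]
finger_gap: 0.0005
```

```bash
python3 - <<'E'
from h import *
o=bot.get_obs()
print(o["clock"],o["joint_positions"],o["force"],o["moment"],o["eef_pos"])
im=bot.snapshot("scene");cv2.imwrite("pics/s9.png",cv2.resize(im[120:260,200:340],None,fx=4,fy=4,interpolation=cv2.INTER_CUBIC))
E
```

```text
8.9 [-0.3495  0.9781 -0.1023  2.3481  1.8599  1.7217 -0.1492] [ 0.09   -0.4155 -1.6603] [ 1.0396  0.8645 -0.0097] [ 0.5927 -0.1787  0.1299]
```

View pics/s9.png

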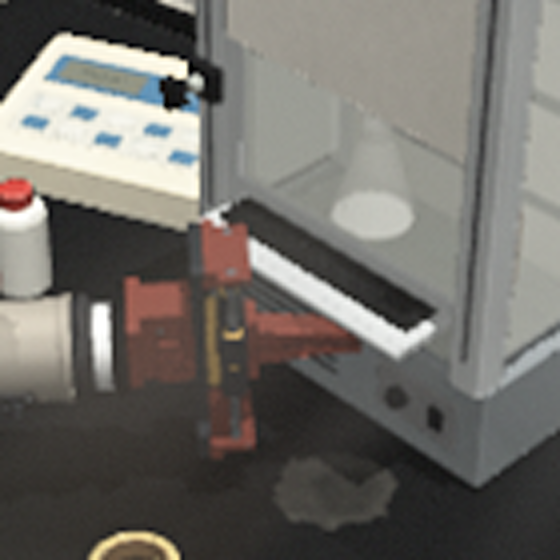

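Request:
carry_out(linear=[[0, -0.006, 0], [0, -0.012, 0], [0, -0.018, 0], [0, -0.024, 0], [0, -0.03, 0], [0, -0.036, 0], [0, -0.042, 0], [0, -0.048, 0], [0, -0.054, 0], [0, -0.06, 0], [0, -0.066, 0], [0, -0.072, 0], [0, -0.078, 0], [0, -0.084, 0], [0, -0.088, 0], [0, -0.09, 0], [0, -0.09, 0]], rotation=[[0, 0, 0], [0, 0, 0], [0, 0, 0], [0, 0, 0], [0, 0, 0], [0, 0, 0], [0, 0, 0], [0, 0, 0], [0, 0, 0], [0, 0, 0], [0, 0, 0], [0, 0, 0], [0, 0, 0], [0, 0, 0], [0, 0, 0], [0, 0, 0], [0, 0, 0]], fingers=[0, 0, 0, 0, 0, 0, 0, 0, 0, 0, 0, 0, 0, 0, 0, 0, 0])

```text
clock: 11.08
eef_pos: [0.5918, -0.1774, 0.2202]
tcp_rot: [0.246, -0.656, 0.668, -0.25]
force: [-0.7, -0.9, -0.9]
finger_gap: 0.0006
```

```bash
python3 - <<'E'
from h import *
o=bot.get_obs()
print(o["clock"],o["joint_positions"],o["force"],o["moment"],o["eef_pos"])
s=avg("scene",3);np.save("s10.npy",s);t=avg("top",3);np.save("t10.npy",t)
cv2.imwrite("pics/s10.png",cv2.resize(s[110:250,200:340].astype(np.uint8),None,fx=4,fy=4,interpolation=cv2.INTER_CUBIC))
cv2.imwrite("pics/s10z.png",np.clip(cv2.resize(s[130:170,232:282]*1.3,None,fx=14,fy=14,interpolation=cv2.INTER_NEAREST),0,255).astype(np.uint8))
cv2.imwrite("pics/t10z.png",np.clip(cv2.resize(t[170:220,220:320]*1.3,None,fx=8,fy=8,interpolation=cv2.INTER_NEAREST),0,255).astype(np.uint8))
E
```

```text
11.075 [-0.3474  0.7394 -0.1161  2.409   1.8548  1.6641  0.0189] [-0.7018 -0.8663 -0.8886] [ 0.8476  0.6547 -0.0303] [ 0.5918 -0.1774  0.2202]
```

View pics/s10.png

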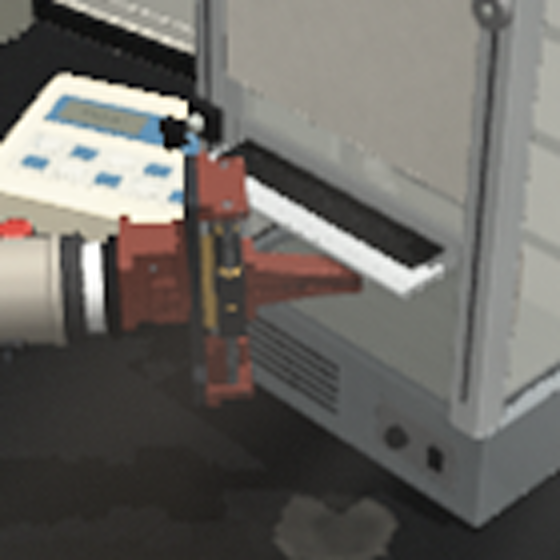

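View pics/s10z.png

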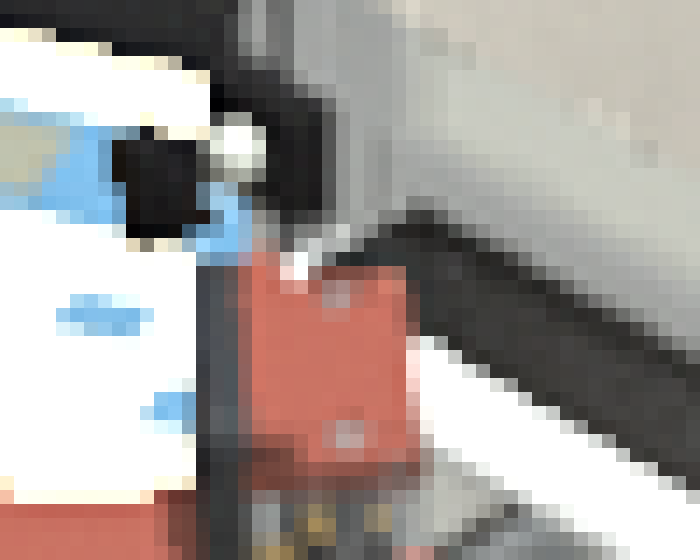

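View pics/t10z.png

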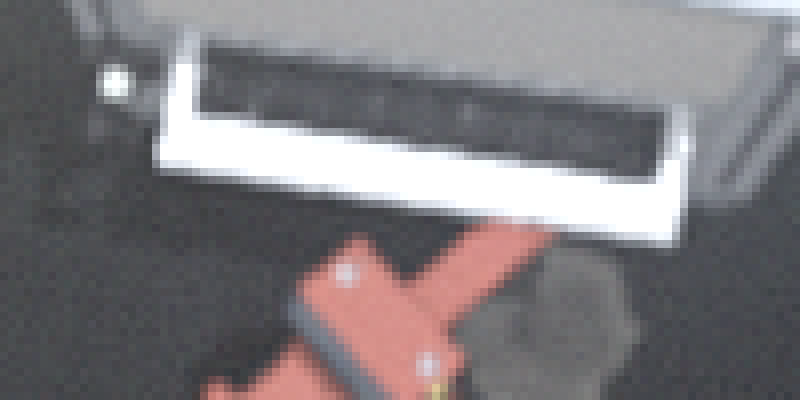

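```bash
cat >>h.py <<'E'
def edge(im,u0,u1,v0,v1,th=150):
    g=im.min(2);P=[]
    for u in range(u0,u1):
        col=g[v0:v1,u];b=np.where(col>190)[0]
        if len(b)==0: continue
        b=b[-1]
        lo=col[b+2:b+5].mean() if b+5<len(col) else None
        if lo is None: continue
        t=(225+lo)/2
        for r in range(max(0,b-2),b+4):
            if col[r]>=t>col[r+1]: P.append((u,v0+r+(col[r]-t)/(col[r]-col[r+1])));break
    P=np.float32(P);L=cv2.fitLine(P,cv2.DIST_HUBER,0,.01,.01).ravel();a=L[1]/L[0]
    return a,L[3]-a*L[2],len(P),P
E
python3 - <<'E'
from h import *
s0=np.load("s.npy");s1=np.load("s10.npy")
a0,b0,n0,P0=edge(s0,262,292,170,220);a1,b1,n1,P1=edge(s1,266,296,150,200)
print(a0,b0,n0,a1,b1,n1)
xv=np.array([.9877,-.1566,0]);yv=np.array([.1566,.9877,0])
for off in(0,.005,.011):
    M=np.array([.5641,-.094,0])+xv*off
    def zof(a,b):
        zs=[]
        for y in(-.06,-.02,.02):
            f=lambda z:(lambda p:p[1]-a*p[0]-b)(proj("scene",M+yv*y+[0,0,z]))
            from scipy.optimize import brentq
            zs.append(brentq(f,.05,.4))
        return np.array(zs)
    z0,z1=zof(a0,b0),zof(a1,b1)
    T=M+yv*.116+xv*.01
    # tip: best z on vertical line
    from scipy.optimize import minimize_scalar
    for px in((246.3,145.0),(246.6,145.1)):
        r=minimize_scalar(lambda z:np.sum((proj("scene",T+[0,0,z])-px)**2),bounds=(.1,.4),method="bounded");print("  tip",px,r.x.round(4),np.sqrt(r.fun).round(2),proj("scene",T+[0,0,r.x]))
    print(off,"z0",z0,"z1",z1,"d",(z1-z0).mean())
E
```

```text
0.63398904 21.398895 30 0.5926758 5.622757 30
  tip (246.3, 145.0) 0.2535 0.65 [246.949  144.9854]
  tip (246.6, 145.1) 0.2531 0.35 [246.9514 145.0921]
0 z0 [0.1407 0.1408 0.141 ] z1 [0.237  0.2372 0.2375] d 0.09638488622649555
  tip (246.3, 145.0) 0.2514 1.9 [248.2003 144.9608]
  tip (246.6, 145.1) 0.251 1.6 [248.2025 145.0669]
0.005 z0 [0.1353 0.1354 0.1355] z1 [0.2321 0.2323 0.2326] d 0.09696413883885652
  tip (246.3, 145.0) 0.2489 3.39 [249.6929 144.9374]
  tip (246.6, 145.1) 0.2486 3.1 [249.6948 145.0429]
0.011 z0 [0.1287 0.1288 0.129 ] z1 [0.2262 0.2265 0.2268] d 0.09765924197368968
```

Request:
carry_out(linear=[[0, -0.004, 0], [0, -0.008, 0], [0, -0.012, 0], [0, -0.015, 0], [0, -0.015, 0], [0, -0.015, 0]], rotation=[[0, 0, 0], [0, 0, 0], [0, 0, 0], [0, 0, 0], [0, 0, 0], [0, 0, 0]], fingers=[0, 0, 0, 0, 0, 0])

```text
clock: 12.12
eef_pos: [0.5915, -0.1774, 0.2352]
tcp_rot: [0.246, -0.656, 0.668, -0.25]
force: [0.0, -0.7, -0.7]
finger_gap: 0.0003
```

```bash
python3 - <<'E'
from h import *
o=bot.get_obs()
print(o["clock"],o["joint_positions"],o["force"],o["moment"],o["eef_pos"])
E
```

```text
12.125 [-0.3438  0.6982 -0.1215  2.4148  1.8537  1.6542  0.0531] [ 0.0475 -0.708  -0.6637] [0.7859 0.6011 0.0276] [ 0.5915 -0.1774  0.2352]
```

Now lower the hand clear of the lip (the sash should stay) so the left end can be seen against the pointer.

Request:
carry_out(linear=[[0, 0.015, 0], [0, 0.035, 0], [0, 0.055, 0], [0, 0.07, 0], [0, 0.07, 0]], rotation=[[0, 0, 0], [0, 0, 0], [0, 0, 0], [0, 0, 0], [0, 0, 0]], fingers=[0, 0, 0, 0, 0])

```text
clock: 12.75
eef_pos: [0.5922, -0.1782, 0.164]
tcp_rot: [0.247, -0.657, 0.668, -0.249]
force: [-0.3, -0.5, 0.3]
finger_gap: 0.0003
```

```bash
python3 - <<'E'
from h import *
o=bot.get_obs()
print(o["clock"],o["joint_positions"],o["force"],o["moment"],o["eef_pos"])
s=avg("scene",4);np.save("s11.npy",s)
cv2.imwrite("pics/s11.png",cv2.resize(s[110:250,200:340].astype(np.uint8),None,fx=4,fy=4,interpolation=cv2.INTER_CUBIC))
cv2.imwrite("pics/s11z.png",np.clip(cv2.resize(s[130:170,232:282]*1.2,None,fx=15,fy=15,interpolation=cv2.INTER_NEAREST),0,255).astype(np.uint8))
s0=np.load("s.npy")
a,b,n,P=edge(s,262,296,140,200);print(a,b,n,P[::8].tolist())
M=np.array([.5641,-.094,0]);yv=np.array([.1566,.9877,0])
from scipy.optimize import brentq
for A,B in(edge(s0,262,292,170,220)[:2],(a,b)):
    print([brentq(lambda z:(lambda p:p[1]-A*p[0]-B)(proj("scene",M+yv*y+[0,0,z])),.05,.4) for y in(-.06,0,.06,.1)])
E
```

```text
12.75 [-0.3388  0.8901 -0.1189  2.3757  1.8607  1.7105 -0.0864] [-0.2701 -0.4955  0.3005] [0.748  0.6043 0.0132] [ 0.5922 -0.1782  0.164 ]
0.823251 -61.00595 34 [[262.0, 156.45069885253906], [270.0, 161.11964416503906], [278.0, 165.9093017578125], [286.0, 177.740234375], [294.0, 179.44776916503906]]
[0.14071349685085638, 0.1409029096211343, 0.1410923223914121, 0.1412185975715973]
[0.23857725850060865, 0.25086112686970036, 0.26314499523879203, 0.2713342408181865]
```

View pics/s11.png

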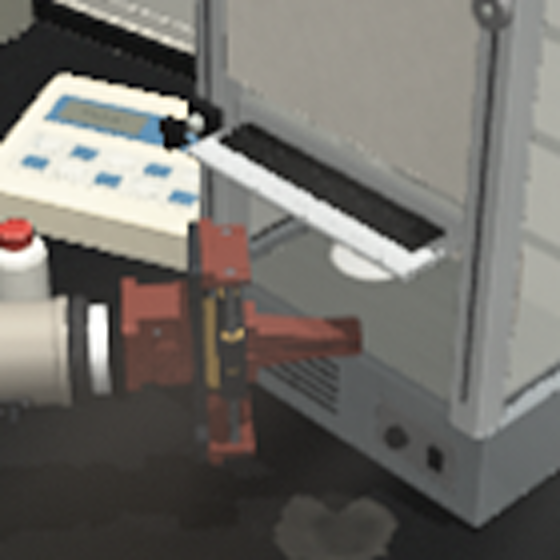

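View pics/s11z.png

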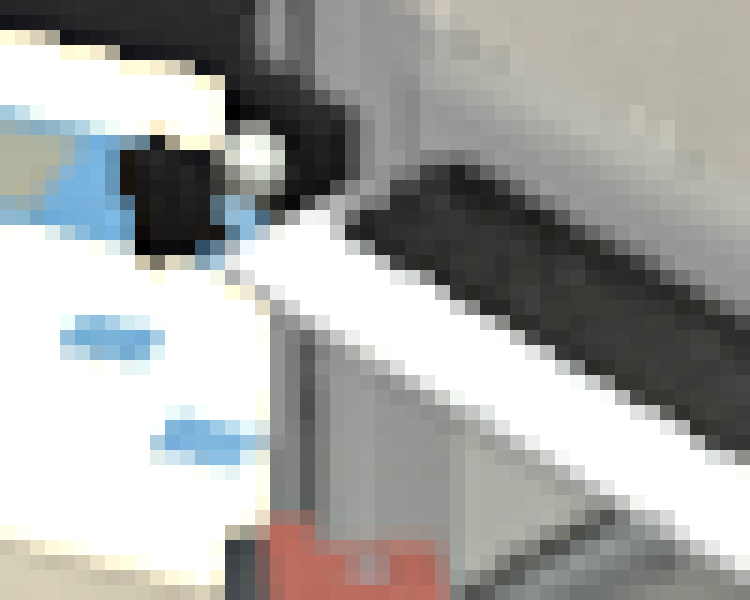

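```bash
python3 - <<'E'
from h import *
from scipy.optimize import brentq
s=np.load("s11.npy");s0=np.load("s.npy");s1=np.load("s10.npy")
M=np.array([.5641,-.094,0]);yv=np.array([.1566,.9877,0]);xv=np.array([.9877,-.1566,0])
for im,r in((s0,(254,275,172,220)),(s0,(262,292,170,220)),(s1,(266,296,150,200)),(s,(254,276,142,180)),(s,(258,276,142,180))):
    A,B,n,P=edge(im,*r)
    print(round(A,4),round(B,2),n,[round(brentq(lambda z:(lambda p:p[1]-A*p[0]-B)(proj("scene",M+yv*y+[0,0,z])),.05,.4),4) for y in(0,.05,.08)])
for z in(.244,.247,.25,.2525):
    print(z,"corner",proj("scene",M+yv*.11+[0,0,z]),"lip_end",proj("scene",M+yv*.11+xv*.01+[0,0,z]),"tip pos",proj("scene",M+yv*.116+xv*.01+[0,0,z]))
E
```

```text
0.6439 18.76 21 [0.1407, 0.1413, 0.1416]
0.634 21.4 30 [0.1409, 0.1411, 0.1412]
0.5927 5.62 30 [0.2374, 0.2377, 0.2379]
0.581 4.24 22 [0.2528, 0.253, 0.2531]
0.581 4.21 18 [0.253, 0.2531, 0.2532]
0.244 corner [245.874  149.7013] lip_end [248.3573 148.4598] tip pos [247.0096 147.6829]
0.247 corner [245.8533 148.8471] lip_end [248.3398 147.6073] tip pos [246.9905 146.8315]
0.25 corner [245.8326 147.9908] lip_end [248.3223 146.7526] tip pos [246.9713 145.9779]
0.2525 corner [245.8153 147.2755] lip_end [248.3076 146.0388] tip pos [246.9553 145.2649]
```

```bash
python3 - <<'E'
from h import *
from scipy.optimize import brentq
M=np.array([.5641,-.094,0]);yv=np.array([.1566,.9877,0]);xv=np.array([.9877,-.1566,0])
def up(im,u0,u1,A,B,k0=3):
    g=im.min(2);P=[]
    for u in range(u0,u1):
        v=A*u+B; r=int(v)-2
        while g[r-1,u]>140: r-=1
        # crossing between r-1 (dark) and r
        P.append((u,r-1+(140-g[r-1,u])/(g[r,u]-g[r-1,u])))
    P=np.float32(P);L=cv2.fitLine(P,cv2.DIST_HUBER,0,.01,.01).ravel();a=L[1]/L[0];return a,L[3]-a*L[2]
for nm,r in(("s",(262,285,172,220)),("s10",(268,292,150,200)),("s11",(258,276,142,180))):
    im=np.load(nm+".npy");A,B,n,P=edge(im,*r);a,b=up(im,r[0],r[1],A,B)
    f=lambda A,B,x,y,h:brentq(lambda z:(lambda p:p[1]-A*p[0]-B)(proj("scene",M+yv*y+xv*x+[0,0,z+h])),.05,.4)
    print(nm,"front-edge z",round(f(A,B,0,.04,0),4),"pad-based bottom",round(f(a,b,.021,.04,.010),4),"slopes",round(A,3),round(a,3))
s=np.load("s11.npy")
print(s.min(2)[143:152,240:258].astype(int));print(s[143:152,240:256,0].astype(int))
E
```

```text
s front-edge z 0.141 pad-based bottom 0.1359 slopes 0.637 0.619
s10 front-edge z 0.2381 pad-based bottom 0.2321 slopes 0.603 0.579
s11 front-edge z 0.2531 pad-based bottom 0.2469 slopes 0.581 0.572
[[ 64  15  24  20  26  23  71 119 112  57  22   7  57 120 148 132 103  96]
 [ 88  12  22  21  23  20  67 122 119  62  70 138 201 199 149  84  29  37]
 [ 84   8  19  19  19  19  15  72 118 153 200 227 245 235 168  34  26  34]
 [161   0  10  10   8  42  80 144 200 213 234 239 237 239 230 172 112  30]
 [221 142  86 161 156 112 142 192 231 231 229 235 235 236 237 236 215 158]
 [234 223 194 230 227 214 195 146 185 220 230 233 234 235 236 237 240 231]
 [230 232 232 232 231 233 220 185 176 152 198 223 231 235 231 228 235 236]
 [225 228 230 229 229 230 232 235 225 164 137 176 211 228 229 229 235 235]
 [175 185 210 221 227 227 228 230 233 207 114 123 149 188 220 232 235 236]]
[[114  15  24  20  27  23 101 163 138  57  22   7  57 120 148 132]
 [160  12  22  21  23  20  97 178 184 109  70 138 201 199 149  84]
 [156   8  20  19  19  19  15 119 183 175 200 227 245 235 168  34]
 [173   0  11  11   9  83 121 156 214 213 234 239 237 239 231 173]
 [221 142  86 161 156 150 184 192 231 231 229 235 236 236 238 236]
 [234 223 194 230 227 214 195 147 186 220 230 233 234 235 236 237]
 [230 232 232 232 231 233 220 185 176 154 198 223 231 235 231 228]
 [225 228 230 229 229 230 232 235 225 164 139 176 211 228 229 229]
 [202 205 213 221 227 227 228 230 233 207 116 123 150 188 220 232]]
```

Request:
carry_out(linear=[[0, -0.02, 0], [0, -0.04, 0], [0, -0.058, 0], [0, -0.064, 0], [0, -0.068, 0], [0, -0.072, 0], [0, -0.075, 0], [0, -0.075, 0], [0, -0.075, 0]], rotation=[[0, 0, 0], [0, 0, 0], [0, 0, 0], [0, 0, 0], [0, 0, 0], [0, 0, 0], [0, 0, 0], [0, 0, 0], [0, 0, 0]], fingers=[0, 0, 0, 0, 0, 0, 0, 0, 0])

```text
clock: 14.08
eef_pos: [0.5916, -0.1772, 0.2392]
tcp_rot: [0.246, -0.657, 0.667, -0.249]
force: [2.4, -1.1, -3.1]
finger_gap: 0.0004
```

Request:
carry_out(linear=[[0, 0.015, 0], [0, 0.035, 0], [0, 0.055, 0], [0, 0.075, 0], [0, 0.075, 0]], rotation=[[0, 0, 0], [0, 0, 0], [0, 0, 0], [0, 0, 0], [0, 0, 0]], fingers=[0, 0, 0, 0, 0])

```text
clock: 14.7
eef_pos: [0.5923, -0.178, 0.1638]
tcp_rot: [0.247, -0.657, 0.668, -0.249]
force: [-0.5, -0.3, 0.3]
finger_gap: 0.0005
```

```bash
python3 - <<'E'
from h import *
o=bot.get_obs()
print(o["clock"],o["joint_positions"],o["force"],o["eef_pos"])
s=avg("scene",6);np.save("s12.npy",s);t=avg("top",6);np.save("t12.npy",t)
cv2.imwrite("pics/s12.png",cv2.resize(s[110:250,200:340].astype(np.uint8),None,fx=4,fy=4,interpolation=cv2.INTER_CUBIC))
cv2.imwrite("pics/s12z.png",np.clip(cv2.resize(s[130:165,234:274],None,fx=18,fy=16,interpolation=cv2.INTER_NEAREST),0,255).astype(np.uint8))
A,B,n,P=edge(s,258,276,138,178);print(A,B)
print(s.min(2)[141:152,240:256].astype(int))
t=t[170:205,225:265];cv2.imwrite("pics/t12z.png",np.clip(cv2.resize(t*2.2,None,fx=16,fy=16,interpolation=cv2.INTER_NEAREST),0,255).astype(np.uint8))
E
```

```text
14.7 [-0.3269  0.8908 -0.1321  2.3747  1.864   1.7202 -0.0816] [-0.5167 -0.297   0.2673] [ 0.5923 -0.178   0.1638]
0.5836702 2.424591
[[ 13  20  29  25  28  23  50 110 156 172 135  24  14  18  66 109]
 [ 11  19  23  23  29  26  44  83 113 120  79  13  59 123 140 108]
 [ 63  16  24  20  25  23  71 117 108  53  56 139 201 201 140  24]
 [ 88  12  22  20  22  20  64 115 122 135 195 227 244 234 174  70]
 [ 83   8  20  19  18  16  85 170 204 215 234 239 237 239 232 199]
 [161   1  10  11   7  39 130 204 229 230 230 235 235 235 237 241]
 [221 141  85 162 155 111 123 141 178 214 230 235 236 234 235 235]
 [235 222 195 231 228 213 206 179 165 146 191 210 219 234 234 235]
 [230 232 233 232 231 232 233 234 222 165 134 150 178 226 232 235]
 [225 228 230 229 229 229 230 233 236 213 117 118 140 180 214 229]
 [175 185 210 221 227 227 228 229 232 209 121 102  80 122 155 191]]
```

View pics/s12z.png

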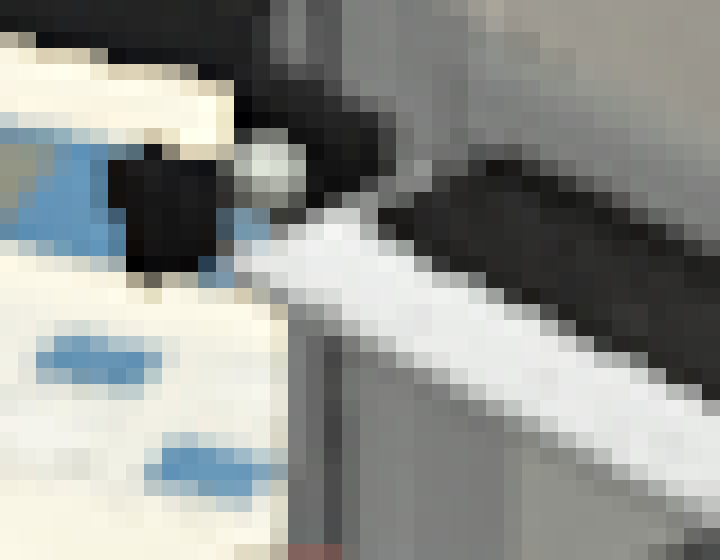

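View pics/t12z.png

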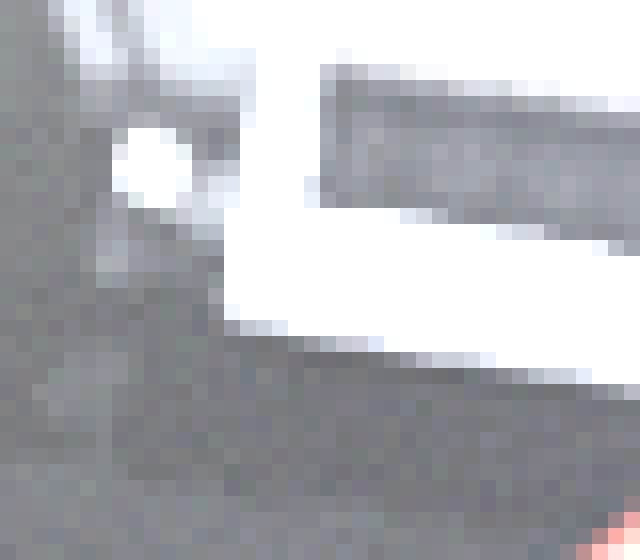

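```bash
python3 - <<'E'
from h import *
from scipy.optimize import brentq
# pose at s12
s=np.load("s12.npy")
o=bot.get_obs();from scipy.spatial.transform import Rotation as R
p=o["eef_pos"];M=R.from_quat(o["tcp_rot"]).as_matrix();x,y,z=M.T
print(p,x,y,z)
for d in(.035,.045,.055):
    c=p-z*d
    print(d,"axis",proj("scene",c))
    for nm,lat,h in(("A",1,1),("B",-1,1),("C",-1,-1),("D",1,-1)):
        print("   ",nm,"lat",lat,proj("scene",c+x*.01*lat-y*.0135*h))
tip=proj("scene",p-z*.031);print("tip",tip)
u0,v0=int(tip[0]),int(tip[1])
cv2.imwrite("pics/f12.png",np.clip(cv2.resize(s[v0-15:v0+18,u0-30:u0+8]*1.8,None,fx=18,fy=18,interpolation=cv2.INTER_NEAREST),0,255).astype(np.uint8));print(u0-30,v0-15)
for u in range(u0-20,u0+3,4): print(u,[int(k) for k in s[v0-12:v0+14,u,2]])
print(v0-12)
E
```

```text
[ 0.5924 -0.1781  0.1648] [-0.7542 -0.6567  0.0003] [ 0.0104 -0.0124 -0.9999] [ 0.6566 -0.7541  0.0162]
0.035 axis [288.55   193.5343]
    A lat 1 [289.0034 191.9282]
    B lat -1 [288.2584 187.7433]
    C lat -1 [288.1068 195.1038]
    D lat 1 [288.8415 199.3232]
0.045 axis [285.1127 193.7134]
    A lat 1 [285.5262 192.1089]
    B lat -1 [284.8204 187.9207]
    C lat -1 [284.7085 195.2813]
    D lat 1 [285.4049 199.5039]
0.055 axis [281.6734 193.8926]
    A lat 1 [282.047  192.2897]
    B lat -1 [281.3804 188.0983]
    C lat -1 [281.3083 195.4589]
    D lat 1 [281.9663 199.6848]
tip [289.9243 193.4627]
259 178
269 [115, 117, 110, 99, 95, 99, 95, 113, 142, 153, 151, 157, 131, 87, 90, 88, 94, 94, 88, 81, 80, 78, 64, 72, 89, 91]
273 [113, 114, 113, 115, 115, 106, 94, 103, 133, 151, 152, 154, 130, 94, 92, 77, 81, 96, 91, 73, 73, 78, 59, 67, 63, 57]
277 [114, 114, 113, 114, 113, 113, 116, 110, 120, 133, 137, 146, 144, 114, 86, 74, 79, 95, 82, 60, 72, 76, 64, 76, 68, 65]
281 [114, 114, 114, 114, 114, 114, 114, 111, 92, 106, 133, 134, 129, 108, 79, 72, 84, 92, 77, 63, 76, 66, 55, 76, 67, 66]
285 [113, 113, 114, 114, 114, 114, 115, 108, 89, 77, 75, 97, 114, 103, 78, 83, 94, 89, 89, 90, 92, 92, 92, 91, 90, 91]
289 [115, 116, 114, 113, 114, 114, 115, 112, 97, 84, 81, 80, 78, 80, 67, 66, 79, 88, 93, 91, 89, 89, 89, 89, 89, 88]
181
```

View pics/f12.png

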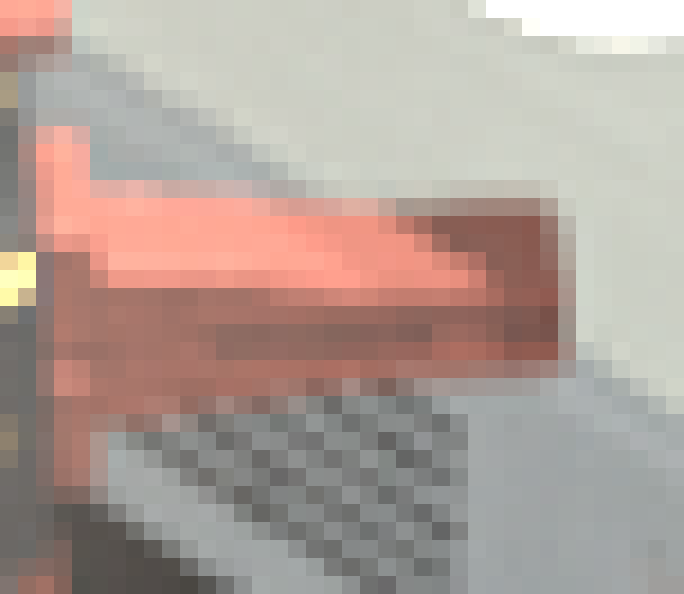

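Request:
carry_out(linear=[[0, -0.02, 0], [0, -0.04, 0], [0, -0.06, 0], [0, -0.068, 0], [0, -0.073, 0], [0, -0.0755, 0], [0, -0.077, 0], [0, -0.077, 0], [0, -0.077, 0]], rotation=[[0, 0, 0], [0, 0, 0], [0, 0, 0], [0, 0, 0], [0, 0, 0], [0, 0, 0], [0, 0, 0], [0, 0, 0], [0, 0, 0]], fingers=[0, 0, 0, 0, 0, 0, 0, 0, 0])

```text
clock: 16.42
eef_pos: [0.5916, -0.1772, 0.2411]
tcp_rot: [0.246, -0.657, 0.667, -0.249]
force: [1.9, -2.1, -4.9]
finger_gap: 0.0006
```

```bash
python3 - <<'E'
from h import *
o=bot.get_obs()
print(o["clock"],o["joint_positions"],o["joint_vel"],o["force"],o["eef_pos"])
E
```

```text
16.425 [-0.3184  0.6806 -0.1511  2.4152  1.8574  1.6629  0.077 ] [-0.0004 -0.0007  0.0005 -0.0001 -0.0003  0.0031  0.0008] [ 1.8515 -2.0556 -4.8673] [ 0.5916 -0.1772  0.2411]
```

Request:
carry_out(linear=[[0, 0.015, 0], [0, 0.035, 0], [0, 0.06, 0], [0, 0.085, 0], [0, 0.11, 0], [0, 0.126, 0], [0.01, 0.127, -0.012], [0.02, 0.127, -0.024], [0.03, 0.127, -0.04], [0.034, 0.127, -0.065], [0.034, 0.127, -0.065]], rotation=[[0, 0, 0], [0, 0, 0], [0, 0, 0], [0, 0, 0], [0, 0, 0], [0, 0, 0], [0, 0, 0], [0, 0, 0], [0, 0, 0], [0, 3, 0], [0, 3, 0]], fingers=[0, 0, 0, 0, 0, 0, 0, 0, 0, 0, 0])

```text
clock: 17.8
eef_pos: [0.5245, -0.1501, 0.1138]
tcp_rot: [0.229, -0.663, 0.673, -0.234]
force: [0.6, -0.7, 0.2]
finger_gap: 0.0003
```

```bash
python3 - <<'E'
from h import *
from scipy.optimize import brentq
o=bot.get_obs()
print(o["clock"],o["joint_positions"],o["force"],o["eef_pos"])
s=avg("scene",6);np.save("s13.npy",s);t=bot.snapshot("top")
cv2.imwrite("pics/s13.png",cv2.resize(s.astype(np.uint8),(800,600),interpolation=cv2.INTER_CUBIC))
cv2.imwrite("pics/t13.png",cv2.resize(t,(800,600),interpolation=cv2.INTER_CUBIC))
cv2.imwrite("pics/s13z.png",np.clip(cv2.resize(s[130:165,234:274],None,fx=18,fy=16,interpolation=cv2.INTER_NEAREST),0,255).astype(np.uint8))
M=np.array([.5641,-.094,0]);yv=np.array([.1566,.9877,0])
for im in(np.load("s12.npy"),s):
    A,B,n,P=edge(im,258,276,138,178);print(A,B,[brentq(lambda z:(lambda p:p[1]-A*p[0]-B)(proj("scene",M+yv*y+[0,0,z])),.05,.4) for y in(0,.06)])
print(s.min(2)[136:152,239:256].astype(int))
E
```

```text
17.8 [-0.3849  1.0483 -0.2472  2.3977  1.6597  1.8333 -0.2646] [ 0.6071 -0.7429  0.1643] [ 0.5245 -0.1501  0.1138]
0.5836702 2.424591 [0.25656052751373615, 0.2569979121449234]
0.5810817 2.5725555 [0.2584327505343344, 0.25878745535119324]
[[226 227 227 228 229 232 238 205   7  25  30  35  36  46  75 101 116]
 [224 228 229 230 230 230 235 201   0  10  17  25  33  34  34  42  83]
 [203 220 205 171 202 238 239 203  49 111 112  18  21  31  35  28  62]
 [ 97 104  83  19 113 183 182 162 154 204 192 128  13  23  26  22  62]
 [ 82  16  28  32  26  20  17  81 170 215 207 168  20  18  20  21  89]
 [ 85  13  21  27  24  29  23  50 110 156 170 133  19  14  65 107 118]
 [ 84  11  18  23  23  29  25  45  81 110 114  72  54 143 180 130  90]
 [ 95  64  16  22  22  24  22  68 113 101 146 214 194 229 232 134  24]
 [104  88  12  22  22  21  19  89 179 209 223 250 240 239 235 215 155]
 [ 98  83   9  19  19  17  15 110 213 242 236 231 228 236 236 240 231]
 [189 160   1   9   8   8  39 118 179 209 226 229 230 234 235 235 237]
 [225 222 141  86 162 155 111 113 107 139 182 217 231 235 236 234 236]
 [232 234 222 195 231 227 213 219 199 167 153 157 194 224 232 233 234]
 [229 230 232 233 232 231 232 232 233 229 191 116 139 176 207 226 232]
 [219 225 227 230 229 229 229 230 232 236 214 119 109 111 144 183 221]
 [144 174 186 209 221 227 226 227 229 231 208 123 100  68 105 129 165]]
```

View pics/s13.png

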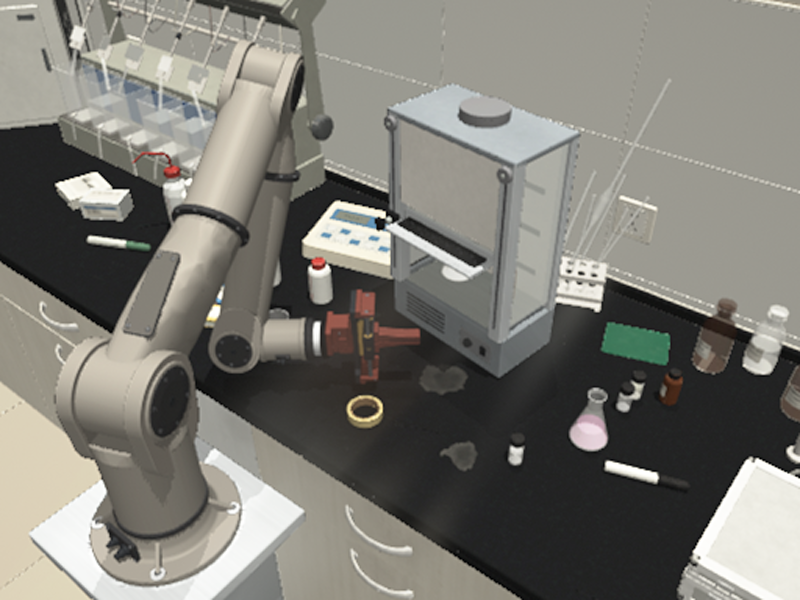

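View pics/s13z.png

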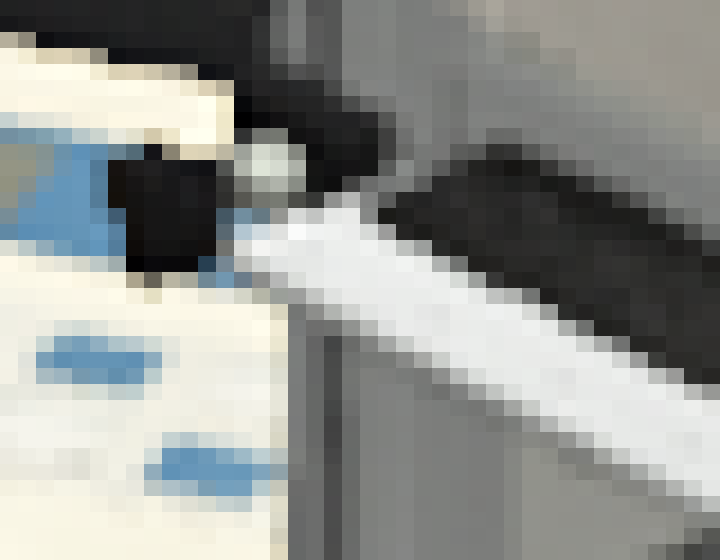

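View pics/t13.png

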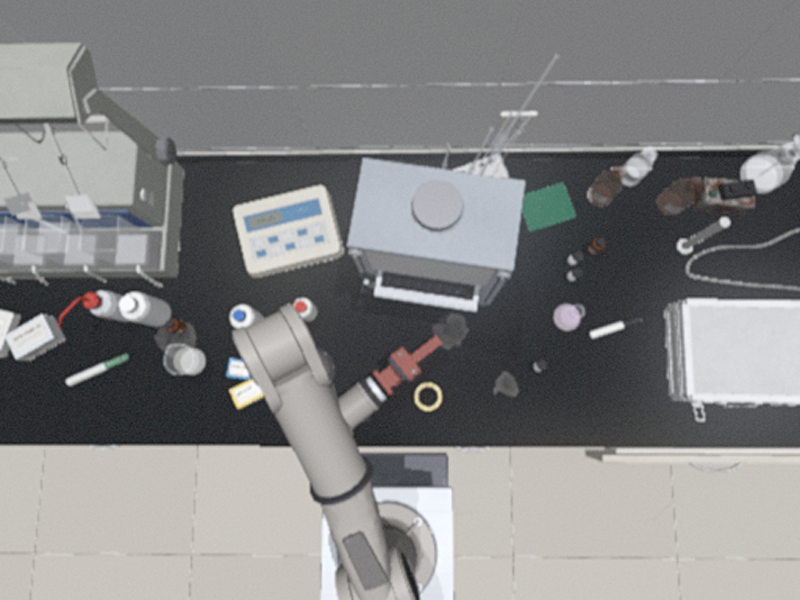

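```bash
python3 - <<'E'
from h import *
t=avg("top",3)
a=np.load("t.npy")[210:260,180:230];b=t[210:260,180:230]
cv2.imwrite("pics/b.png",np.clip(cv2.resize(np.hstack([a,b])*1.8,None,fx=7,fy=7),0,255).astype(np.uint8))
E
```

```text
(no output)
```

View pics/b.png

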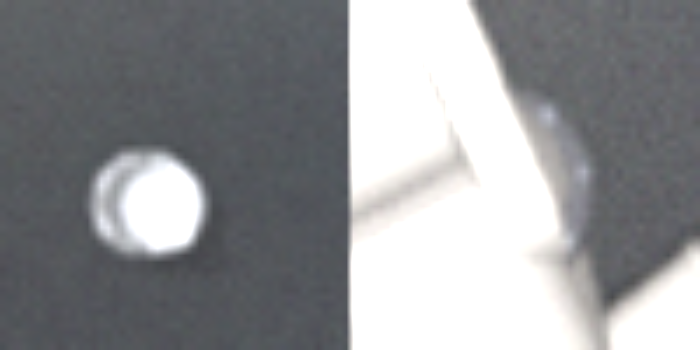

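```bash
python3 - <<'E'
from cmdp import *
import station
o=station.bot.get_obs();b=(o["eef_pos"],R.from_quat(o["tcp_rot"]))
rows(b,[T(-.19,-.06,.16,1,-43),T(-.195,-.045,.19,1,-50),T(-.20,-.04,.22,1,-55)])
x=T(-.20,-.04,.22,1,-55)
for d in((-.01,-.04,0.02),(-.02,-.08,.03),(-.03,-.12,.03)):
    p=x[0]+np.array(d);rows(b,[(p,x[1])]);print(ik(p,x[1],np.array([-.88,.82,.26,2.29,1.27,1.42,.13]),1e-3,.02))
E
```

```text
[-0.0, -0.046, -0.005] [0.1, 0.0, -0.0]
[-0.008, -0.077, -0.018] [0.1, 7.0, -0.1]
[-0.008, -0.107, -0.025] [0.1, 12.0, -0.2]
[0.025, -0.126, 0.001] [0.1, 12.0, -0.2]
(array([-0.85121139,  0.76736695,  0.29698403,  2.36702125,  1.3439667 ,
        1.39512154,  0.11125612]), array([1.24721394e-08, 6.78092164e-08, 3.24829018e-08, 8.29373228e-08,
       1.52161299e-07, 1.86818191e-08]))
[0.057, -0.136, 0.026] [0.1, 12.0, -0.2]
(array([-0.29321099,  0.68498752, -0.24906924,  2.42      ,  1.50763477,
        1.74796943,  0.0786286 ]), array([2.86038892e-05, 9.54231084e-06, 7.14654442e-06, 1.43871351e-05,
       5.25599176e-05, 5.13706603e-08]))
[0.09, -0.135, 0.052] [0.1, 12.0, -0.2]
(array([-0.00622576,  0.72984131, -0.46615485,  2.42      ,  1.60384747,
        1.9       ,  0.0916146 ]), array([2.05257345e-02, 4.22900697e-03, 5.05072672e-03, 8.63343755e-03,
       3.55576492e-02, 4.00274746e-08]))
```

Request:
carry_out(linear=[[0, -0.015, -0.003], [0, -0.03, -0.005], [0, -0.046, -0.005], [-0.004, -0.062, -0.012], [-0.008, -0.077, -0.018], [-0.008, -0.092, -0.022], [-0.008, -0.107, -0.025], [-0.008, -0.107, -0.025]], rotation=[[0, 0, 0], [0, 0, 0], [0, 0, 0], [0, 4, 0], [0, 7, 0], [0, 10, 0], [0, 12, 0], [0, 12, 0]], fingers=[0, 0, 0, 0, 0, 0, 0, 0])

```text
clock: 19.3
eef_pos: [0.5147, -0.1259, 0.2209]
tcp_rot: [0.156, -0.684, 0.694, -0.163]
force: [-1.0, -1.2, 0.5]
finger_gap: 0.0006
```

```bash
python3 - <<'E'
from h import *
o=bot.get_obs();print(o["clock"],o["joint_positions"],o["force"])
s=avg("scene",2)
a=np.load("s.npy")[170:240,100:250];b=s[170:240,100:250]
cv2.imwrite("pics/b2.png",cv2.resize(np.vstack([a,b]).clip(0,255).astype(np.uint8),None,fx=4,fy=4))
A,B,n,P=edge(s,258,276,138,178);print(A,B,A*265+B, .5810817*265+2.5725555)
E
```

```text
19.3 [-0.3255  0.7733 -0.409   2.298   1.4263  1.882   0.0613] [-1.0096 -1.1506  0.4612]
0.5802486 2.796692 156.56258 156.559206
```

View pics/b2.png

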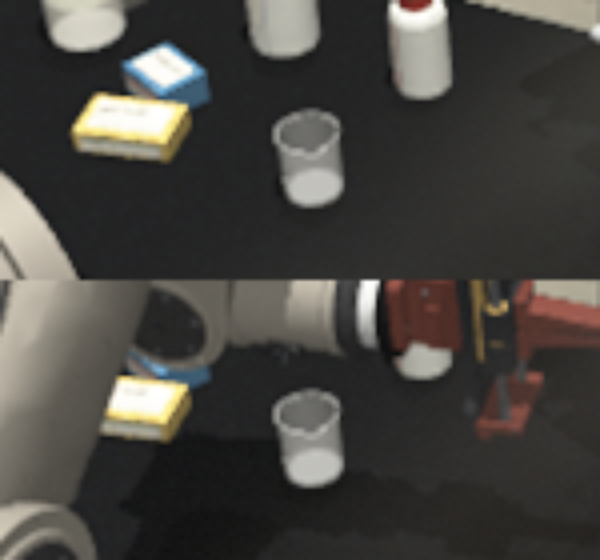

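The beaker, carton and red-cap bottle are where they started. The sash hasn't moved: its edge is at row 156.56 both before and after the hand left. I'm handing in.

```bash
python3 -c "
from station import bot
print(bot.hand_in())"
```

```text
the job is handed in; nothing more can be done
None
```

The sash is up at the pointer and the job is handed in. I pushed the lip from below with the shut fingertips and never gripped it. It took three upward pushes, and I measured the height from the pictures between them. Then I lowered the hand, drew it out and lifted it clear, about 19.4 s in all.

**Height:** the pointer tip measured about 252.5 mm above the worktop.

| Estimate of the lip's underside | Height |
|---|---|
| From the pad line on the lip | about 252.6 mm |
| From the fingertip height at contact | about 253 mm |
| From the outline of the lip's lower edge | about 251–252 mm |

These disagree by about 2 mm. Most of that is the rounded front edge and the 2 mm calibration, so expect an error of 1 to 2 mm.

**After the hand left:** the sash edge in the picture did not move (row 156.56 both times). The pointer's pixels did not change when the hand withdrew. The beaker, carton and red-cap bottle are in their original places. In the last pictures the tape, vial and flask looked undisturbed; I checked those by eye, not by measurement.

**Did not match:**
- The fingertips appear about 31 mm short of the reported TCP in both cameras. I went by the pictures.
- The sash seems to have started about 6 mm above its lowest position.
- Joint 4 came within 0.03 rad of its range limit without passing it.

The highest vertical force I read while pushing was about 5 N.

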